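# Load and start the lamp disinfector

## Task

Disinfect the used pulse clips and tube holders: set every one that lies on the paper sheets into the disinfector's pulled-out tray, each resting on the tray floor and none on top of another, push the tray fully home under the canopy, then flip the clamp lever right over and press it fully down so that it locks the tray's rod. Turn the timer knob clockwise to its end stop and, only when all that is done, start the machine by pressing its start bar, hidden under the canopy's front lip, fully upwards and letting go. Leave the other things on the counter where they are.

Things in the scene. Friction and masses are not known exactly. Their poses are not given: they have to be found in the camera images.
- disinfector: Fixed white bench disinfector, 190 mm wide. Origin: on the counter, mid-width; own -x is its front and faces the robot. In its frame (mm): base plate 10 high, x -200..70; column x 10..70; side panels y +-95, x -70..10; canopy slab x -100 (front lip)..70, z 165..200. The tray slides out of the front. Clamp block with the lever: x -120..-80, y 147..183, 62 high
- tray (a joint): how far the steel tray is pulled out, m: 0 fully home under the canopy, 0.125 fully out; slides along the disinfector's x, friction about 3 N
- tray_in (a point): centre of the tray's inner floor, axes as the disinfector's. Inside 125 mm (x) by 155 mm (y), walls 5 mm thick rising 22 mm above the floor; the floor is 17 mm above the counter
- tray_handle (a point): mid-width point on the axis of the tray's crossbar handle: 12 mm round bar along y from -70 to +165 mm, 43 mm above the counter, 30 mm in front of the tray's front wall. From its +165 mm end a 12 mm rod, 215 mm long, runs back (+x) through the clamp block; pushing the bar moves bar, rod and tray together
- lever (a joint): angle of the clamp's cam lever, rad: 0 open, leaning to the disinfector's -x (front), 60 degrees above the horizontal; 0.52 upright; 1.745 clamped, its stop, pointing to +x and 20 degrees above the horizontal. It stays where it is left (friction 0.12 N m)
- lever_hinge (a point): axis of the lever, along the disinfector's y, 72 mm above the counter, over the clamp block; a 24 mm thick cam surrounds it
- lever_tip (a point): free end of the lever, 80 mm from the hinge; black flat paddle 18 mm wide (y), 8 mm thick
- timer (a joint): angle of the timer knob, rad, growing clockwise seen from above: 0 fully anticlockwise, 2.6 at the clockwise end stop (longest time); friction 0.03 N m
- timer_grip (a point): timer knob on the canopy, at the disinfector's x -55, y -45 mm: point on its vertical axis, 31 mm above the knob's underside, 7 mm below its top. Grip bar 42 x 14 mm, 32 mm high, on a disc 44 mm across, 8 mm high; this point's x turns with the knob and runs along the bar (along the disinfector's x when the timer reads 0)
- start_bar (a joint): how far the start bar is pressed up, m: 0 released, 0.006 its stop; spring 1.5 N at first, 4.5 N at the stop; counts as pressed above 0.004, springs back
- start_bar_mid (a point): middle of the grey round start bar (14 mm thick, 90 mm long along the disinfector's y) that hangs under the canopy's lip and is pressed straight up from below: its axis is 12 mm behind the lip's front face and 17 mm below the canopy's underside (148 mm above the counter)
- clip_a: grey finger pulse clip, a block 48 (x) x 34 (y) x 20 mm (z) of two jaws, 50 g; origin at its centre. May be absent
- clip_b: the same, a second one. May be absent
- holder_a: grey tube holder standing on its flange: flange 42 mm across and 4 mm thick, barrel above it 28 mm across up to 40 mm, nipple to 46 mm, 30 g; origin on its axis, 20 mm above its underside. May be absent
- holder_b: the same, a second one. May be absent
- tape: bystander: grey roll of tape lying flat, 64 mm across, 25 mm high; origin under its centre
- saline: bystander: small white bottle, 34 mm across, 70 mm high; origin under its centre
- gauze: bystander: white gauze carton 60 x 80 x 60 mm; origin under its centre
- packet: bystander: flat grey packet 30 x 110 x 12 mm; origin under its centre
- jar: bystander: white jar with steel lid, 76 mm across, 95 mm high; origin under its centre
- dish: bystander: steel bowl, 90 mm across, 40 mm high; origin under its centre
There are look-alikes about, which are no part of the job. What is shaped like the clip_a but blue or yellow is not meant.

How it is judged (in metres and radians):
On the way, in this order (a step that is already met when the one before it is completed fails the run):
1. every clip and holder present is on the tray floor and the tray is home (z of clip_a in the frame of tray_in between 0 and 0.028 m and x of clip_a in the frame of tray_in between -0.0575 and 0.0575 m and y of clip_a in the frame of tray_in between -0.0725 and 0.0725 m and z of clip_b in the frame of tray_in between 0 and 0.028 m and x of clip_b in the frame of tray_in between -0.0575 and 0.0575 m and y of clip_b in the frame of tray_in between -0.0725 and 0.0725 m and z of holder_a in the frame of tray_in between 0 and 0.028 m and x of holder_a in the frame of tray_in between -0.0575 and 0.0575 m and y of holder_a in the frame of tray_in between -0.0725 and 0.0725 m and z of holder_b in the frame of tray_in between 0 and 0.028 m and x of holder_b in the frame of tray_in between -0.0575 and 0.0575 m and y of holder_b in the frame of tray_in between -0.0725 and 0.0725 m and value of joint tray below 0.006 m), for 0.2 s.
2. the lever is over and clamped, the tray still home (value of joint tray below 0.006 m and value of joint lever above 1.6 rad), for 0.2 s.
3. the start bar is pressed up with everything loaded, home, clamped and the timer at its end stop (all of step 2 and z of clip_a in the frame of tray_in between 0 and 0.028 m and x of clip_a in the frame of tray_in between -0.0575 and 0.0575 m and y of clip_a in the frame of tray_in between -0.0725 and 0.0725 m and z of clip_b in the frame of tray_in between 0 and 0.028 m and x of clip_b in the frame of tray_in between -0.0575 and 0.0575 m and y of clip_b in the frame of tray_in between -0.0725 and 0.0725 m and z of holder_a in the frame of tray_in between 0 and 0.028 m and x of holder_a in the frame of tray_in between -0.0575 and 0.0575 m and y of holder_a in the frame of tray_in between -0.0725 and 0.0725 m and z of holder_b in the frame of tray_in between 0 and 0.028 m and x of holder_b in the frame of tray_in between -0.0575 and 0.0575 m and y of holder_b in the frame of tray_in between -0.0725 and 0.0725 m and value of joint timer above 2.48 rad and value of joint start_bar above 0.004 m), for 0.1 s.
At the end, for the whole second after the job is handed in: Every clip and holder present rests on the tray floor, any way up (origin inside the walls, under 28 mm above the floor); tray within 6 mm of home; lever past 1.6 of 1.745 rad; timer past 2.48 of 2.6 rad; start bar pressed past 4 mm after all that, then released (all of step 2 and z of clip_a in the frame of tray_in between 0 and 0.028 m and x of clip_a in the frame of tray_in between -0.0575 and 0.0575 m and y of clip_a in the frame of tray_in between -0.0725 and 0.0725 m and z of clip_b in the frame of tray_in between 0 and 0.028 m and x of clip_b in the frame of tray_in between -0.0575 and 0.0575 m and y of clip_b in the frame of tray_in between -0.0725 and 0.0725 m and z of holder_a in the frame of tray_in between 0 and 0.028 m and x of holder_a in the frame of tray_in between -0.0575 and 0.0575 m and y of holder_a in the frame of tray_in between -0.0725 and 0.0725 m and z of holder_b in the frame of tray_in between 0 and 0.028 m and x of holder_b in the frame of tray_in between -0.0575 and 0.0575 m and y of holder_b in the frame of tray_in between -0.0725 and 0.0725 m and value of joint timer above 2.48 rad and value of joint start_bar below 0.002 m and linear speed of each of clip_a, clip_b, holder_a, holder_b below 0.02 m/s); the robot touches nothing.
It fails at once if the start bar is pressed before the tray is home, the lever clamped and the timer at its end stop (value of joint start_bar above 0.004 m and (not (value of joint tray below 0.006 m) or not (value of joint lever above 1.6 rad) or not (value of joint timer above 2.48 rad))).
It fails at once if a bystander is pushed more than 50 mm or knocked over (distance of any of tape, saline, gauze, packet, jar, dish from where it was at the start of the episode above 0.05 m or angle between any of tape, saline, gauze, packet, jar, dish's own z axis and vertical above 0.6 rad).
Of clip_a, clip_b, holder_a, holder_b only 2 to 4 are there at a start; the rules pass over those that are not, and their reading is None.
At some moment in a run one of clip_a, clip_b, holder_a, holder_b may be knocked a few centimetres aside while the robot is not near it.
Once in a run the grip may slacken for a moment while it holds something.
It also fails if it takes over 210 s, if anything falls off the work surface, if the arm or the gripper's body presses on something with over 40 N, if the wrist force passes 120 N, or if a joint passes its speed limit or range.

## Robot

A 6-joint arm with a two-finger parallel gripper is mounted at the origin on the work surface. World frame = base frame: x ahead of the robot, y to its left, z up, the work surface at z = 0. Lengths are in mm, angles in degrees, forces in N, time in s.
With the tool pointing down it reaches from about 300 to 850 mm from the base axis. Payload 4.2 kg.
Tool frame: the origin (TCP) lies on the centre line of the jaws, within the pads' length; the fingertips stand 14 mm ahead of it and the grasp point (between the pads) lies 5 mm behind it; z points along the fingers, y is the direction in which the jaws open and shut (so a half turn about z gives the same grasp; the last joint's range is limited). The gripper opens to 91 mm and grips with 3 to 60 N. Pads are 32 mm wide; open, the fingers measure 118 mm over their backs; the gripper's body (76 mm by 178 mm) begins 60 mm behind the grasp point.
Start: joints at [63.713, 18.312, 89.639, -0, 72.044, -1.146], TCP at [244.295, 520.54, 227.976] pointing down, gripper open.
Joint ranges: [-177.97, 177.97], [-48.28, 115.42], [12.27, 149.76], [-77.06, 257.06], [2.81, 150.46], [-146.56, 146.56]. Speed limits (degrees/s): [147.25, 147.25, 180, 180, 180, 180].

## Interface

Orientations are given as [roll, pitch, yaw] about the fixed x, y, z axes, in that order (R = Rz(yaw) Ry(pitch) Rx(roll)).
In Python, from workcell import env gives the robot as it stands.
- The arm moves only by the tool play_rows, never from a script. Its argument "increments" is a list of rows, each a list of 5 numbers: the shift along the world's x, y, z in mm, then the turn about the world's z in degrees, then the closure, from 0 (fully open) to 1 (shut). In form: [[x, y, z, yaw, fingers], ...]. A call has 1 to 20 rows; each row shifts and turns the commanded pose from where the row before left it; what a row does not reach is not made up. A row lasts 1/8 s, in which the tool goes at most 62.5 mm and 10.7 degrees, less where a joint would pass 70% of its speed; a pose out of reach is approached as far as the arm can. A call is refused whole if a number of a shift passes 62.5 or a number of a turn 10.7, either way. A call with a gripper value outside its range is refused whole. The fingers move at their own pace and stop on an object; "newtons" is the grip in N (left out, the last holds). Time passes only in rows, so rows that do not move let the fingers close. It gives the time, the measured TCP pose, the force and the opening at its end, in the units of the state.
- env.state(): the state, without advancing time (a new reading comes with each control period).
- env.grab_frame(name): name is "scene" or "side" or "wrist"; returns the picture (480x640x3 uint8, red, green, blue); there is no depth.
- env.calibration(name): a dict with "fx", "fy", "cx", "cy" (pixels), "R" (3x3) and "t" (3): a world point X has camera coordinates R X + t; the wrist camera has in their place "hand_eye" (4x4, takes a point from camera to tool coordinates, whose origin is the TCP and whose axes are the flange's). Camera axes: x right, y down, z forward; pixel columns grow to the right and rows downward; lengths in mm; the calibration is good to about 2 mm. A picture is of the moment at which its call begins: read the wrist's pose just before it. calibration takes no time and is no camera call.
- env.job_done(): hands the job in, once; it reports no verdict.
The state is a dict: "time_s": time; "qpos": joint angles; "qvel": joint speeds; "effort": joint torques, N m; "ee_pos": TCP position; "ee_rot": TCP orientation; "force": force on the tool from outside, world axes, zero at the start; "torque": the same for the moment, N m; "gripper_width": finger opening in mm.
Only numpy, scipy, OpenCV 4.12 (cv2) and the standard library are available. Lean on these libraries where they do the work, as an engineer would, in place of code of your own. Each camera call takes 0.05 s, during which the arm holds its last target.

## Working session

There is one attempt and no reset: what is moved stays moved. The work goes in short steps, Python scripts to look and compute and a tool call to move; the robot and the scene stay as the last step left them, time stands still between calls to the robot, and variables do not carry over. Pictures are saved under pics/ and viewed, and the job is handed in when it is done.

Besides the shell and the picture viewer there is one more tool, called after "Call:" as name(argument=value, ...), one argument or row to a line, values as JSON. play_rows: Moves the arm, as the interface text tells. Its arguments: {"type":"object","properties":{"increments":{"type":"array"},"newtons":{"type":"number"}},"required":["increments"]}

```bash
ls; mkdir -p pics; cat > h.py <<'E'
import numpy as np, cv2
from scipy.spatial.transform import Rotation as Ro
from workcell import env
def shot(name,f):
    s=env.state(); im=env.grab_frame(name); cv2.imwrite('pics/'+f,im[:,:,::-1]); np.save('pics/'+f+'.npy',im); return s,im
def cam(name,s=None):
    c=env.calibration(name); K=np.array([[c['fx'],0,c['cx']],[0,c['fy'],c['cy']],[0,0,1]])
    if name=='wrist':
        H=np.array(c['hand_eye']); T=np.eye(4); T[:3,:3]=Ro.from_euler('xyz',s['ee_rot'],degrees=True).as_matrix(); T[:3,3]=s['ee_pos']
        W=T@H; R=W[:3,:3].T; t=-R@W[:3,3]
    else: R=np.array(c['R']); t=np.array(c['t'])
    return K,R,t
def ray(u,v,z,cm):
    K,R,t=cm; d=R.T@np.linalg.solve(K,[u,v,1.]); o=-R.T@t
    return o+d*(z-o[2])/d[2]
def proj(X,cm):
    K,R,t=cm; p=K@(R@np.array(X,float)+t); return p[:2]/p[2]
E
python3 - <<'E'
from h import *
print(env.state())
for n in ['scene','side','wrist']: 
    s,im=shot(n,n+'0.png'); print(env.calibration(n))
E
```

```text
pics
{'time_s': 0.0, 'qpos': array([ 6.37118942e+01,  1.83496003e+01,  8.97051833e+01,  1.93638035e-04,
        7.20427626e+01, -1.14583120e+00]), 'qvel': array([-0.0821856 ,  0.02900129,  0.00184142, -0.00273318,  0.08989664,
       -0.04365738]), 'effort': array([ 1.48904346e-03, -4.12444568e+01, -2.31972331e+01,  7.28713442e-02,
        4.57516161e-02, -1.59678284e-04]), 'ee_pos': array([244.08890586, 520.10303463, 227.14899376]), 'ee_rot': array([-1.79902477e+02, -2.13471638e-03,  1.54857664e+02]), 'force': array([ 0.44879478, -0.15483213, -0.41135602]), 'torque': array([-0.00966183,  0.01026269, -0.00457249]), 'gripper_width': 91.33344361226638}
{'fx': 621.9248314889613, 'fy': 621.9248314889613, 'cx': 322.7096613502213, 'cy': 239.334109050304, 'R': array([[-0.16599236,  0.98607187, -0.01043098],
       [ 0.73813606,  0.11722747, -0.6643891 ],
       [-0.65391261, -0.11798299, -0.74731407]]), 't': array([ 102.1717487 , -289.25148948, 1979.63304575])}
{'fx': 541.4368983690773, 'fy': 541.4368983690773, 'cx': 329.02458063083634, 'cy': 251.04850179107487, 'R': array([[ 0.87724115, -0.47973335, -0.01743223],
       [-0.26939212, -0.4619048 , -0.84502771],
       [ 0.39733595,  0.74598918, -0.53443828]]), 't': array([-442.53325506,  263.02373119, 1323.00695134])}
{'fx': 339.41960759827015, 'fy': 339.41960759827015, 'cx': 317.33039680385104, 'cy': 238.24493813858098, 'hand_eye': array([[ 9.50247990e-04, -9.61924158e-01, -2.73314859e-01,
         7.73636859e+01],
       [ 9.99999543e-01,  8.85697441e-04,  3.59562564e-04,
         6.03679073e-01],
       [-1.03797646e-04, -2.73315075e-01,  9.61924560e-01,
        -1.56916050e+02],
       [ 0.00000000e+00,  0.00000000e+00,  0.00000000e+00,
         1.00000000e+00]])}
```

View pics/scene0.png

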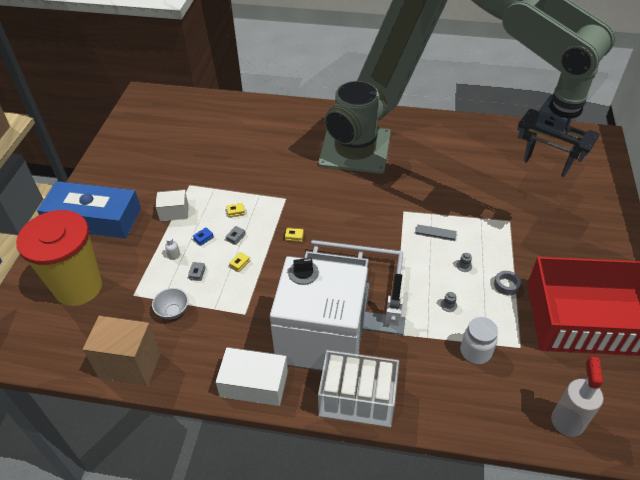

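View pics/side0.png

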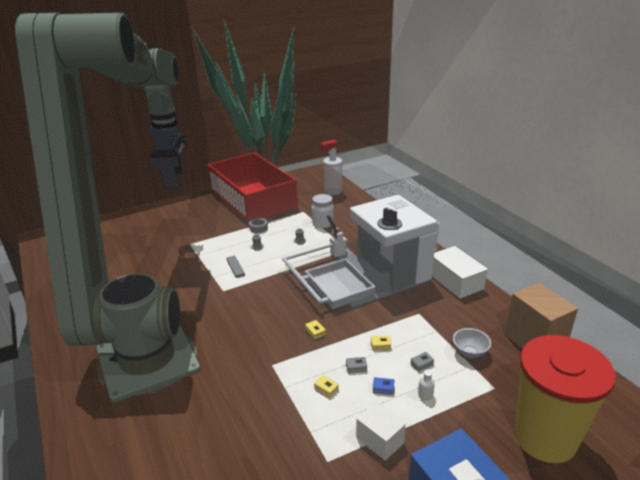

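View pics/wrist0.png

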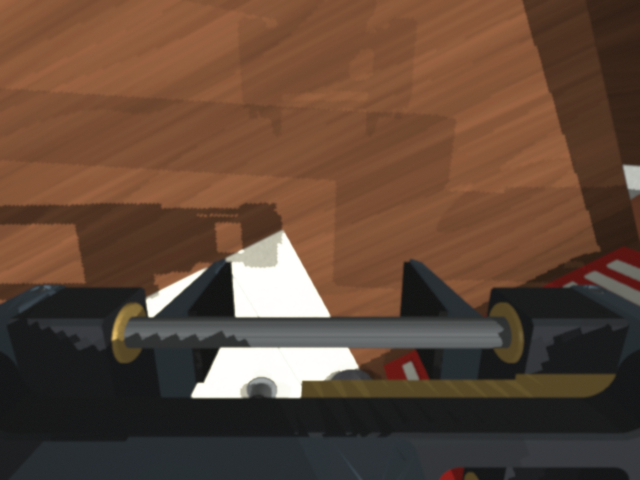

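Scene: grey clips at about (235,235) and (197,271) on the left sheet; tube holders at (466,261) and (449,299) on the right sheet. Clip-shaped look-alikes: yellow (235,210), (239,261), (294,234) and blue (203,236). The grey ones fit the description. Next I confirm this in enlarged crops.

```bash
python3 - <<'E'
from h import *
a=np.load('pics/scene0.png.npy'); 
cv2.imwrite('pics/c1.png',cv2.resize(a[180:320,140:310],None,fx=4.5,fy=4.2,interpolation=cv2.INTER_CUBIC)[:,:,::-1])
cv2.imwrite('pics/c2.png',cv2.resize(a[230:370,260:530],None,fx=2.9,fy=2.9,interpolation=cv2.INTER_CUBIC)[:,:,::-1])
b=np.load('pics/side0.png.npy')
cv2.imwrite('pics/c3.png',cv2.resize(b[190:310,220:445],None,fx=3.5,fy=3.5,interpolation=cv2.INTER_CUBIC)[:,:,::-1])
E
```

```text
(no output)
```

View pics/c1.png

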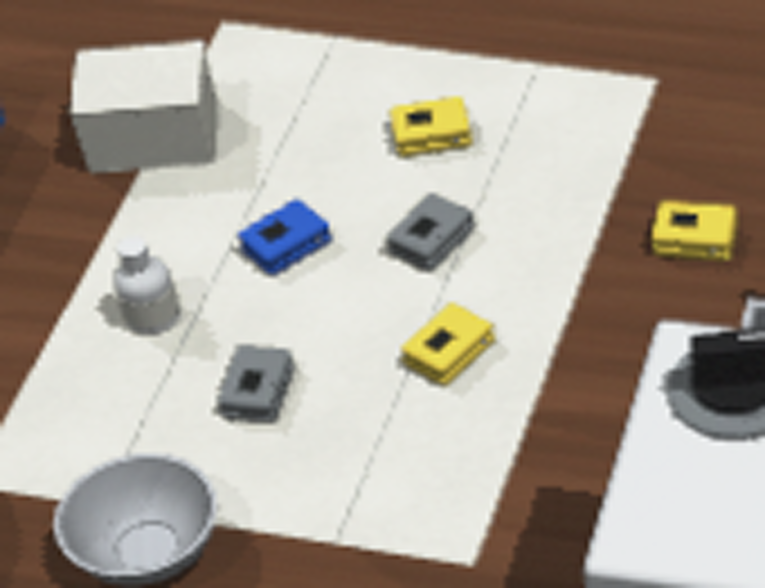

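View pics/c2.png

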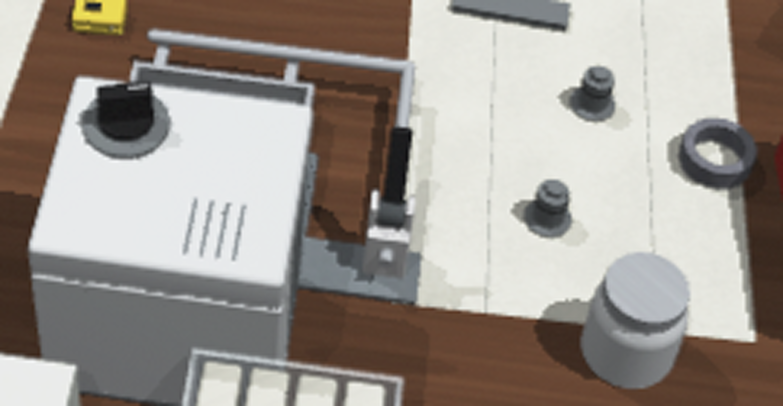

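View pics/c3.png

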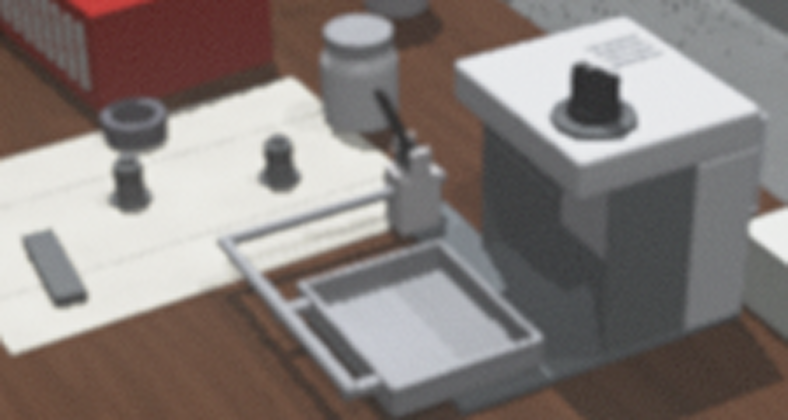

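```bash
cat > est.py <<'E'
from h import *
from scipy.optimize import least_squares
S=cam('scene');D=cam('side')
s2=lambda u,v:(u/2.9+260,v/2.9+230); d3=lambda u,v:(u/3.5+220,v/3.5+190)
obs=[(S,s2(78,78),(-100,-95,200)),(S,s2(313,88),(-100,95,200)),(S,s2(283,287),(70,95,200)),(S,s2(30,250),(70,-95,200)),
(D,d3(580,165),(-100,-95,200)),(D,d3(455,68),(-100,95,200)),(D,d3(765,113),(70,-95,200)),(D,d3(622,16),(70,95,200))]
def W(p,q): 
    c,s=np.cos(p[2]),np.sin(p[2]); return np.array([p[0]+c*q[0]-s*q[1],p[1]+s*q[0]+c*q[1],q[2]])
f=lambda p:np.concatenate([proj(W(p,q),c)-uv for c,uv,q in obs])
r=least_squares(f,[500,0,0]); p=r.x; print(p[:2],np.degrees(p[2]),np.round(r.fun.reshape(-1,2),1))
if __name__=='__main__':
    print('handle L',ray(*s2(150,35),49,S),'R',ray(*s2(410,66),49,S))
    cc=np.cos(p[2]);
    for n,u,v in [('clip1',235,235),('clip2',197,271)]: print(n,ray(u,v,18,S))
    a=np.load('pics/scene0.png.npy'); hsv=cv2.cvtColor(a,cv2.COLOR_RGB2HSV)
    for n,(x0,x1,y0,y1) in dict(c1=(222,250,222,242),c2=(186,210,258,284)).items():
        m=((a[y0:y1,x0:x1].max(2)<150)).astype(np.uint8); pts=np.argwhere(m)[:,::-1]+[x0,y0]
        g=np.array([ray(u,v,12,S)[:2] for u,v in pts]).astype(np.float32); print(n,len(pts),cv2.minAreaRect(g),g.mean(0))
    for n,us,ud in [('h1 top',s2(597,74),d3(128,165)),('h2 top',s2(552,186),d3(279,146))]: print(n,ray(*us,46,S),ray(*ud,46,D))
    for n,us,ud in [('h1 fl',s2(593,103),d3(130,199)),('h2 fl',s2(548,217),d3(280,178))]: print(n,ray(*us,4,S),ray(*ud,4,D))
    def inv(q): d=np.array(q[:2])-p[:2]; c,s=np.cos(p[2]),np.sin(p[2]); return c*d[0]+s*d[1],-s*d[0]+c*d[1]
    print('handle dis',inv(ray(*s2(150,35),49,S)),inv(ray(*s2(410,66),49,S)))
    for q in [(-100-0,0,0)]: pass
    print('lever tip', inv(ray(*s2(402,128),72+69,S)))
    for n,u,v,z,c in [('tape',*s2(715,145),25,S),('jar',*s2(648,285),95,S),('saline',172,246,70,S),('gauze',172,198,60,S),('dish',170,300,40,S),('packet',436,232,12,S),('tape',508,279,25,S)]: print(n,ray(u,v,z,c))
E
python3 est.py
```

```text
[732.03078777  13.22015896] 0.5171701210582575 [[-1.9 -2.2]
 [-0.4  3.9]
 [ 0.9 -2.1]
 [-1.2 -0.7]
 [ 0.6 -0.8]
 [-1.3 -2.3]
 [-0.4 -2.4]
 [-0.1 -1.2]]
handle L [454.73213707 -56.1461078   49.        ] R [454.59956294 181.79509169  49.        ]
clip1 [ 435.59617291 -275.20896609   18.        ]
clip2 [ 574.69224782 -340.93263309   18.        ]
c1 208 ((430.5288391113281, -276.3084716796875), (42.453277587890625, 55.44361114501953), 71.74178314208984) [ 429.21716 -276.9832 ]
c2 238 ((570.5386962890625, -344.6077575683594), (59.142642974853516, 37.51948547363281), 1.9393123388290405) [ 571.584  -344.2303]
h1 top [435.07144117 348.18775894  46.        ] [425.51415513 332.49732371  46.        ]
h2 top [567.21459822 312.34602732  46.        ] [558.74317061 293.89983162  46.        ]
h1 fl [433.8771138  351.25254354   4.        ] [427.40245571 342.10528584   4.        ]
h2 fl [569.06788281 314.90586133   4.        ] [563.41655382 305.76273419   4.        ]
handle dis (np.float64(-277.91346811014705), np.float64(-66.8604882382873)) (np.float64(-275.89833226959365), np.float64(171.07221489606115))
lever tip (np.float64(-129.59537167894385), np.float64(167.72554267502682))
tape [483.07501853 455.02694897  25.        ]
jar [690.03868146 383.67818352  95.        ]
saline [ 543.44814128 -409.57596331   70.        ]
gauze [ 363.09201394 -472.69201925   60.        ]
dish [ 690.54667307 -370.90968141   40.        ]
packet [332.2122696  270.45823453  12.        ]
tape [479.19582733 458.76527752  25.        ]
```

Call:
play_rows(
  increments=[
    [30,-24,0,8,0],
    [40,-30,0,8,0],
    [46,-36,0,9.1,0],
    [46,-36,0,0,0],
    [46,-36,0,0,0],
    [48,-33,0,0,0],
    [0,0,0,0,0],
    [0,0,0,0,0],
  ],
)

```text
time_s: 1.15
ee_pos: [499.8, 325.5, 227.5]
ee_rot: [-180.0, -0.1, 179.9]
force: [-0.2, 0.6, -0.6]
gripper_width: 90.8
```

```bash
python3 - <<'E'
from h import *
s,im=shot('wrist','w1.png'); print(s['ee_pos'],s['ee_rot'],s['time_s'])
c=cam('wrist',s)
print(proj((430,345,0),c),proj((565,310,0),c))
E
```

```text
[499.79153865 325.50337475 227.5200411 ] [-1.79998347e+02 -8.25326446e-02  1.79921565e+02] 1.15
[334.49817655 149.03045567] [303.93477127 264.95009609]
```

View pics/w1.png

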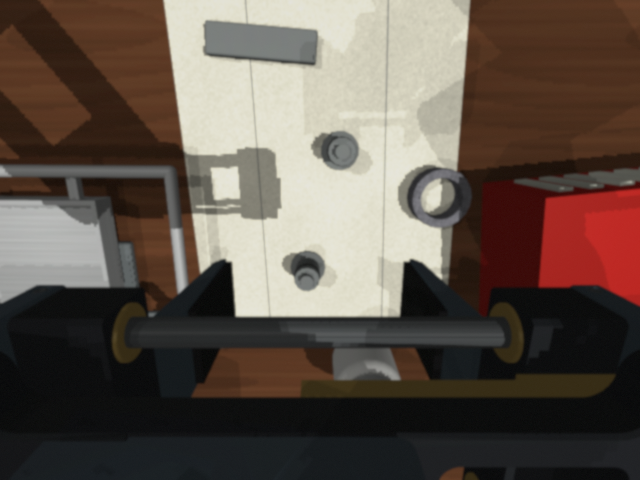

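Wrist view: holder 1 flange at (339,150), holder 2 flange at about (306,266). The tray's handle corner shows at (170,172).

```bash
python3 - <<'E'
from h import *
s=env.state(); c=cam('wrist',s)
print(ray(339.5,150,4,c),ray(342,151,46,c)); print(ray(306,266,4,c),ray(307,278,46,c))
print('handle corner outer',ray(176,165,46,c), 'rod axis',ray(179,240,43,c), 'tray wall corner outer top R-front',ray(108,198,39,c),ray(116,280,39,c))
im=np.load('pics/w1.png.npy'); cv2.imwrite('pics/w1c.png',cv2.resize(im[120:300,270:380],None,fx=4,fy=3.3,interpolation=cv2.INTER_CUBIC)[:,:,::-1])
E
```

```text
[430.55172358 350.70040728   4.        ] [430.59440202 350.48823211  46.        ]
[564.57314844 313.22404183   4.        ] [562.58747525 315.67203161  46.        ]
handle corner outer [443.99036625 188.50680327  46.        ] rod axis [521.15813269 181.76860807  43.        ] tray wall corner outer top R-front [477.60414721 112.27085559  39.        ] [568.03953783 105.94304484  39.        ]
```

View pics/w1c.png

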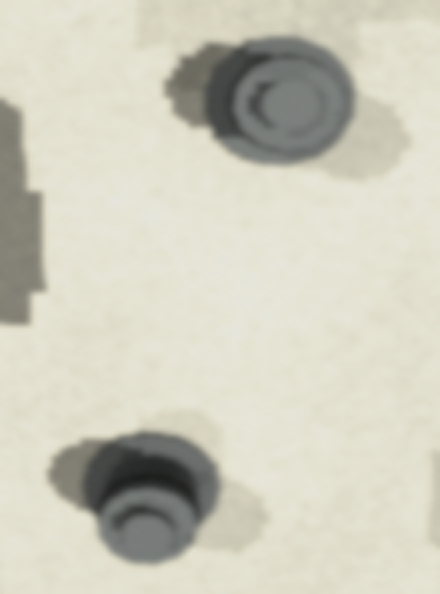

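Call:
play_rows(
  increments=[
    [-23,8,-20,0,0],
    [-23,8,-30,0,0],
    [-23,9,-35,0,0],
    [0,0,-40,0,0],
    [0,0,-35,0,0],
    [0,0,-25,0,0],
    [0,0,-18,0,0],
    [0,0,0,0,0.5],
    [0,0,0,0,0.7],
    [0,0,0,0,0.9],
    [0,0,0,0,1],
    [0,0,0,0,1],
    [0,0,0,0,1],
  ],
  newtons=15,
)

```text
time_s: 2.82
ee_pos: [431.3, 350.5, 25.1]
ee_rot: [180.0, 0.0, 179.9]
force: [0.2, 0.4, -0.6]
gripper_width: 33.9
```

Call:
play_rows(
  increments=[
    [0,0,0,0,1],
    [0,0,0,0,1],
    [0,0,0,0,1],
    [0,0,0,0,1],
  ],
)

```text
time_s: 3.32
ee_pos: [431.3, 350.5, 25.0]
ee_rot: [180.0, 0.0, 180.0]
force: [1.0, -1.1, 0.9]
gripper_width: 27.4
```

Call:
play_rows(
  increments=[
    [0,0,30,0,1],
    [0,0,45,0,1],
    [0,0,45,0,1],
    [0,-20,45,0,1],
    [5,-40,20,0,1],
    [10,-45,0,0,1],
    [10,-45,0,0,1],
    [15,-45,0,0,1],
    [15,-45,0,0,1],
    [15,-45,0,0,1],
    [10,-30,0,0,1],
    [0,-15,0,0,1],
    [0,0,0,0,1],
    [0,0,0,0,1],
  ],
)

```text
time_s: 5.08
ee_pos: [510.9, 21.5, 210.0]
ee_rot: [180.0, -0.0, -180.0]
force: [0.0, -0.1, -0.4]
gripper_width: 27.7
```

```bash
python3 - <<'E'
from h import *
s,im=shot('wrist','w2.png'); print(s['ee_pos'],s['ee_rot'],s['time_s'],s['gripper_width'])
E
```

```text
[510.88555609  21.54958107 209.9520794 ] [ 1.79957797e+02 -1.45508805e-02 -1.79992399e+02] 5.075 27.672134152385954
```

View pics/w2.png

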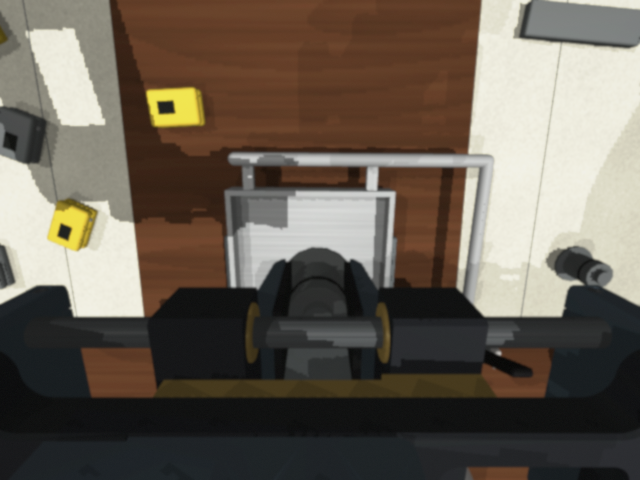

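Wrist view over the tray: handle bar runs from (229,159) to (493,160), tray front wall top from (226,191) to (395,191).

```bash
python3 - <<'E'
from h import *
s=env.state(); c=cam('wrist',s)
im=np.load('pics/w2.png.npy'); cv2.imwrite('pics/w2c.png',cv2.resize(im[140:300,210:510],None,fx=2.6,fy=2.6,interpolation=cv2.INTER_CUBIC)[:,:,::-1])
for n,u,v,z in [('bar L end',229,159,43),('bar R end axis',487,160,43),('wallFL',226,191,39),('wallFR',395,191,39),('wallL lower',230,285,39),('wallR lower',390,285,39),('rod',478,260,43)]: print(n,ray(u,v,z,c))
E
```

```text
bar L end [449.37237981 -59.87282969  43.        ]
bar R end axis [449.91544463 180.31068602  43.        ]
wallFL [479.70973479 -65.88055827  39.        ]
wallFR [479.46554741  97.39691286  39.        ]
wallL lower [577.95901014 -68.77052048  39.        ]
wallR lower [577.72164091  98.46282978  39.        ]
rod [548.51032471 184.83060923  43.        ]
```

View pics/w2c.png

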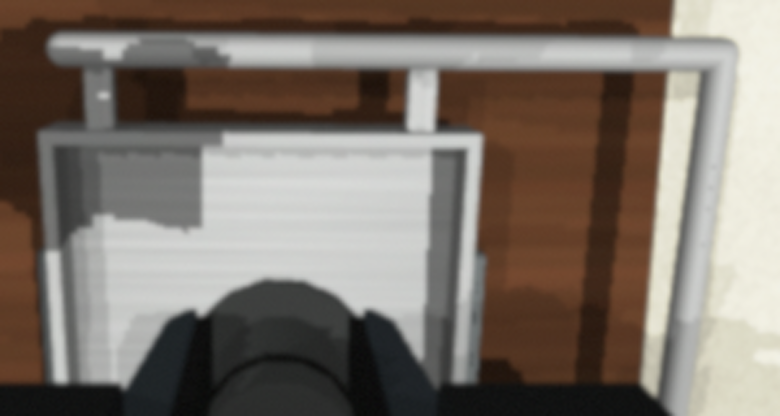

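Call:
play_rows(
  increments=[
    [20,9,-10,0,1],
    [22,9,-20,0,1],
    [21,9.5,-30,0,1],
    [0,0,-35,0,1],
    [0,0,-30,0,1],
    [0,0,-22,0,1],
    [0,0,-12,0,1],
    [0,0,-7,0,1],
    [0,0,0,0,1],
  ],
)

```text
time_s: 6.25
ee_pos: [574.4, 48.3, 44.1]
ee_rot: [180.0, 0.0, 180.0]
force: [0.5, 0.5, -0.6]
gripper_width: 27.6
```

Call:
play_rows(
  increments=[
    [0,0,-1.5,0,1],
    [0,0,0,0,1],
    [0,0,0,0,0.6],
    [0,0,0,0,0.55],
    [0,0,0,0,0.55],
    [0,0,0,0,0.55],
  ],
)

```text
time_s: 7.0
ee_pos: [574.3, 48.0, 42.5]
ee_rot: [180.0, 0.0, 180.0]
force: [-0.5, 0.3, -1.2]
gripper_width: 41.1
```

Call:
play_rows(
  increments=[
    [0,0,20,0,0.55],
    [0,0,45,0,0.55],
    [-10,0,50,0,0.5],
    [-20,0,45,0,0.3],
    [-20,30,10,0,0],
    [0,45,0,0,0],
    [0,50,0,0,0],
    [0,50,0,0,0],
    [0,45,0,0,0],
    [0,40,0,0,0],
    [0,5.5,0,0,0],
    [0,0,0,0,0],
  ],
)

```text
time_s: 8.5
ee_pos: [524.1, 313.3, 212.2]
ee_rot: [-180.0, -0.0, 180.0]
force: [-0.0, -0.1, 0.3]
gripper_width: 91.7
```

```bash
python3 - <<'E'
from h import *
s,im=shot('wrist','w3.png'); print(s['ee_pos'],s['ee_rot'],s['time_s'])
s2,im2=shot('scene','s3.png'); 
cv2.imwrite('pics/w3c.png',np.hstack([im[140:400,200:480],np.zeros((260,20,3),np.uint8),im2[200:460,220:500]])[:,:,::-1])
E
```

```text
[524.05625413 313.30737892 212.20830547] [-1.79954994e+02 -2.83296760e-02  1.79997948e+02] 8.5
```

View pics/w3c.png

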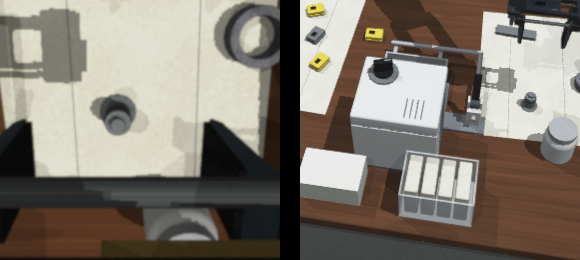

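Wrist view: holder 2 is unmoved, flange at about (318,250), nipple (317,266).

```bash
python3 - <<'E'
from h import *
s=env.state(); c=cam('wrist',s)
print(ray(318,250,4,c),ray(317,266,46,c),s['ee_pos'])
E
```

```text
[564.79115793 313.64595511   4.        ] [568.31432702 312.58935317  46.        ] [524.30000458 312.37774356 212.47467818]
```

Call:
play_rows(
  increments=[
    [15,0,-25,0,0],
    [20,0,-35,0,0],
    [6,0,-40,0,0],
    [0,0,-40,0,0],
    [0,0,-30,0,0],
    [0,0,-17.5,0,0],
    [0,0,0,0,0.6],
    [0,0,0,0,1],
    [0,0,0,0,1],
    [0,0,0,0,1],
    [0,0,0,0,1],
    [0,0,0,0,1],
    [0,0,0,0,1],
    [0,0,0,0,1],
    [0,0,0,0,1],
  ],
  newtons=15,
)

```text
time_s: 10.48
ee_pos: [565.3, 313.6, 25.0]
ee_rot: [180.0, -0.0, 180.0]
force: [-0.6, 0.4, 0.8]
gripper_width: 27.3
```

Call:
play_rows(
  increments=[
    [0,0,25,0,1],
    [0,0,45,0,1],
    [-10,0,55,0,1],
    [-15,-20,50,0,1],
    [-10,-45,10,0,1],
    [0,-50,0,0,1],
    [0,-50,0,0,1],
    [0,-50,0,0,1],
    [0,-50,0,0,1],
    [14,-40,0,0,1],
    [15,-26,0,0,1],
    [15,0,0,0,1],
    [0,0,0,0,1],
  ],
)

```text
time_s: 12.1
ee_pos: [575.0, -16.8, 209.6]
ee_rot: [180.0, -0.0, 180.0]
force: [0.2, -0.6, 0.9]
gripper_width: 27.9
```

Call:
play_rows(
  increments=[
    [0,-1,-30,0,1],
    [0,0,-40,0,1],
    [0,0,-40,0,1],
    [0,0,-30,0,1],
    [0,0,-18,0,1],
    [0,0,-8,0,1],
    [0,0,-1.5,0,1],
    [0,0,0,0,1],
  ],
)

```text
time_s: 13.1
ee_pos: [574.8, -18.1, 43.3]
ee_rot: [180.0, 0.1, 180.0]
force: [0.2, 0.0, -0.1]
gripper_width: 27.7
```

Call:
play_rows(
  increments=[
    [0,0,-1,0,1],
    [0,0,0,0,0.6],
    [0,0,0,0,0.55],
    [0,0,0,0,0.55],
    [0,0,0,0,0.55],
    [0,0,20,0,0.55],
    [0,0,45,0,0.55],
    [-10,0,50,0,0.4],
    [-20,0,50,0,0.1],
    [-25,10,5,0,0],
    [-20,10,0,0,0],
    [0,10,0,0,0],
    [0,0,0,0,0],
  ],
)

```text
time_s: 14.72
ee_pos: [500.1, 12.1, 211.5]
ee_rot: [180.0, 0.1, -180.0]
force: [-0.1, 0.1, -0.0]
gripper_width: 91.0
```

```bash
python3 - <<'E'
from h import *
s,im=shot('wrist','w4.png'); print(s['ee_pos'],s['ee_rot'],s['time_s'])
E
```

```text
[500.09208507  12.07753672 211.50775042] [ 1.79996756e+02  5.06454642e-02 -1.79975003e+02] 14.725
```

View pics/w4.png

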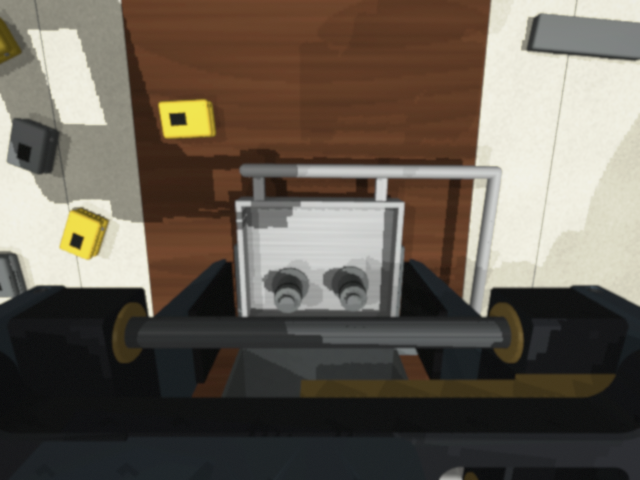

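Both holders stand upright in the tray, at about (287,285) and (353,285). Next I view the clips.

Call:
play_rows(
  increments=[
    [-5,-30,0,0,0],
    [0,-50,0,0,0],
    [0,-55,0,0,0],
    [0,-55,0,0,0],
    [0,-55,0,0,0],
    [0,-50,0,0,0],
    [0,-27,0,0,0],
    [0,0,0,0,0],
    [0,0,0,0,0],
  ],
)

```text
time_s: 15.9
ee_pos: [494.4, -310.0, 210.9]
ee_rot: [179.9, -0.0, 180.0]
force: [0.5, -0.2, 0.5]
gripper_width: 91.3
```

```bash
python3 - <<'E'
from h import *
s,im=shot('wrist','w5.png'); print(s['ee_pos'],s['ee_rot'],s['time_s'])
E
```

```text
[ 494.3839828  -309.99853643  210.93720379] [ 1.79931823e+02 -4.67900826e-02  1.79956305e+02] 15.9
```

View pics/w5.png

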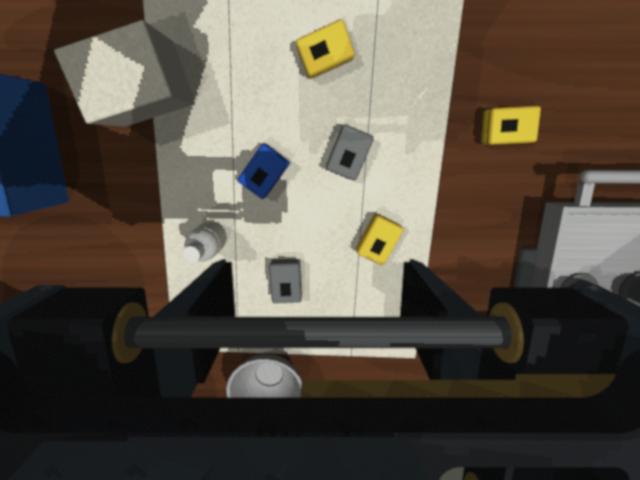

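Wrist view: grey clips at (349,152) and (286,280); the blue one at (263,170) and the yellow ones are not meant.

```bash
python3 - <<'E'
from h import *
im=np.load('pics/w5.png.npy')
a=cv2.resize(im[115:190,315:385],None,fx=5.5,fy=5.5,interpolation=cv2.INTER_CUBIC); b=cv2.resize(im[245:320,250:320],None,fx=5.5,fy=5.5,interpolation=cv2.INTER_CUBIC)
cv2.imwrite('pics/w5c.png',np.hstack([a,b])[:,:,::-1])
E
```

```text
(no output)
```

View pics/w5c.png

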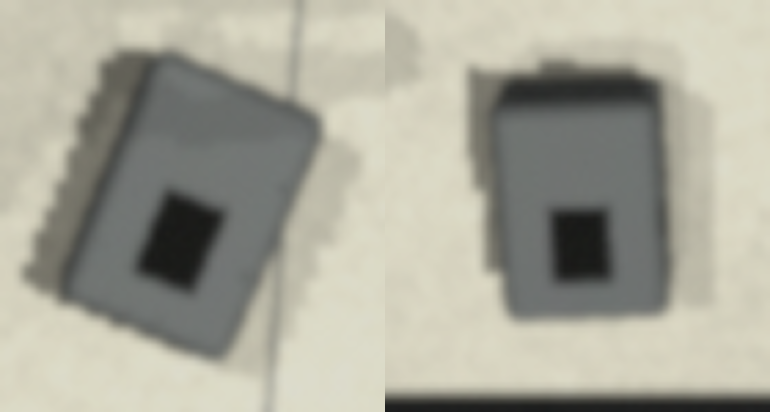

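```bash
python3 - <<'E'
from h import *
s=env.state(); c=cam('wrist',s)
for n,P,o in [('c1',[(160,55),(322,120),(222,357),(65,290)],(315,115)),('c2',[(110,105),(275,105),(283,310),(123,318)],(250,245))]:
    W=np.array([ray(o[0]+u/5.5,o[1]+v/5.5,20,c) for u,v in P])[:,:2]
    print(n,W.round(1).tolist(),W.mean(0),'long dir deg',np.degrees(np.arctan2(*((W[2]+W[3]-W[0]-W[1])[::-1]))))
    print([np.linalg.norm(W[i]-W[i-1]).round(1) for i in range(4)])
E
```

```text
c1 [[401.5, -282.8], [412.5, -253.6], [454.5, -270.2], [442.3, -299.3]] [ 427.69683893 -276.47326595] long dir deg -21.731717859268674
[np.float64(44.1), np.float64(31.2), np.float64(45.1), np.float64(31.5)]
c2 [[545.5, -360.3], [545.4, -327.6], [590.0, -326.6], [591.8, -359.4]] [ 568.17198008 -343.4742759 ] long dir deg 1.2596007401201677
[np.float64(46.4), np.float64(32.7), np.float64(44.6), np.float64(32.8)]
```

Call:
play_rows(
  increments=[
    [-20,10,-20,-7.5,0.35],
    [-25,12,-30,-7.5,0.35],
    [-21.5,11.5,-35,-6.7,0.35],
    [0,0,-40,0,0.35],
    [0,0,-35,0,0.35],
    [0,0,-22,0,0.35],
    [0,0,-12,0,0.35],
    [0,0,0,0,0.35],
  ],
  newtons=15,
)

```text
time_s: 16.95
ee_pos: [427.8, -276.3, 17.2]
ee_rot: [180.0, -0.1, 158.3]
force: [0.4, -0.4, -0.3]
gripper_width: 59.3
```

Call:
play_rows(
  increments=[
    [0,0,0,0,1],
    [0,0,0,0,1],
    [0,0,0,0,1],
    [0,0,0,0,1],
    [0,0,0,0,1],
    [0,0,0,0,1],
  ],
)

```text
time_s: 17.7
ee_pos: [428.1, -277.2, 18.1]
ee_rot: [-180.0, 0.1, 158.3]
force: [-0.8, 0.7, 7.0]
gripper_width: 33.9
```

Call:
play_rows(
  increments=[
    [0,0,20,0,1],
    [0,0,40,0,1],
    [0,10,45,0,1],
    [5,35,30,7,1],
    [15,45,0,8,1],
    [20,50,0,6.7,1],
    [20,50,0,0,1],
    [15,50,0,0,1],
    [14,45,0,0,1],
    [0,30,0,0,1],
    [0,10,0,0,1],
    [0,0,0,0,1],
    [0,0,0,0,1],
  ],
)

```text
time_s: 19.32
ee_pos: [516.6, 47.0, 152.4]
ee_rot: [-180.0, -0.0, 179.9]
force: [-0.7, -0.4, -0.9]
gripper_width: 33.9
```

```bash
python3 - <<'E'
from h import *
s,im=shot('wrist','w6.png'); print(s['ee_pos'],s['ee_rot'],s['time_s'],s['gripper_width'],s['force'])
E
```

```text
[516.63941248  47.0173028  152.39168429] [-1.79979937e+02 -1.55580916e-02  1.79901154e+02] 19.325 33.89290265964759 [-0.72215194 -0.42512648 -0.86460501]
```

View pics/w6.png

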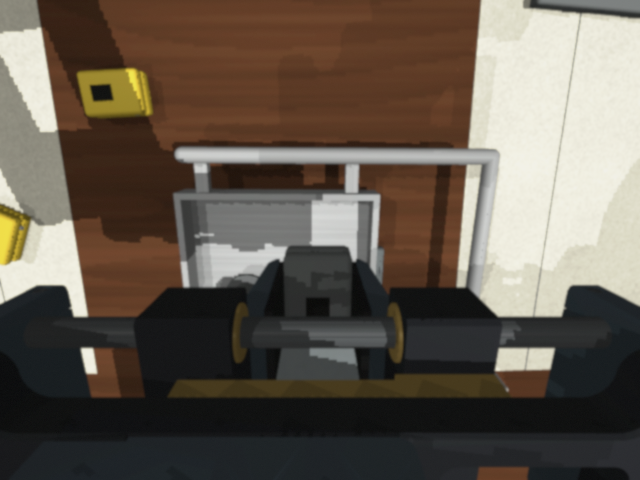

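Call:
play_rows(
  increments=[
    [0,0.5,-30,0,1],
    [0,0,-35,0,1],
    [0,0,-28,0,1],
    [0,0,-16,0,1],
    [0,0,-7,0,1],
    [0,0,-2,0,1],
    [0,0,0,0,1],
  ],
)

```text
time_s: 20.25
ee_pos: [517.5, 48.2, 35.2]
ee_rot: [180.0, 0.1, 179.9]
force: [-0.4, -0.7, -1.0]
gripper_width: 34.0
```

Call:
play_rows(
  increments=[
    [0,0,-1,0,1],
    [0,0,0,0,0.58],
    [0,0,0,0,0.53],
    [0,0,0,0,0.53],
    [0,0,0,0,0.53],
    [0,0,20,0,0.53],
    [0,0,45,0,0.5],
    [0,-20,50,0,0.3],
    [0,-40,45,0,0],
    [0,-50,10,0,0],
    [0,-50,0,0,0],
    [0,-50,0,0,0],
    [0,-50,0,0,0],
    [0,-50,0,0,0],
    [0,-40,0,0,0],
    [10,-30,0,0,0],
    [10,-11,0,0,0],
    [0,0,0,0,0],
    [0,0,0,0,0],
  ],
)

```text
time_s: 22.62
ee_pos: [536.7, -341.1, 203.3]
ee_rot: [179.9, -0.0, -180.0]
force: [-0.2, -0.5, 0.3]
gripper_width: 91.3
```

```bash
python3 - <<'E'
from h import *
s,im=shot('wrist','w7.png'); print(s['ee_pos'],s['ee_rot'],s['time_s'])
E
```

```text
[ 536.67811338 -341.1214874   203.33106658] [ 1.79941944e+02 -4.49911458e-02 -1.79978417e+02] 22.625
```

View pics/w7.png

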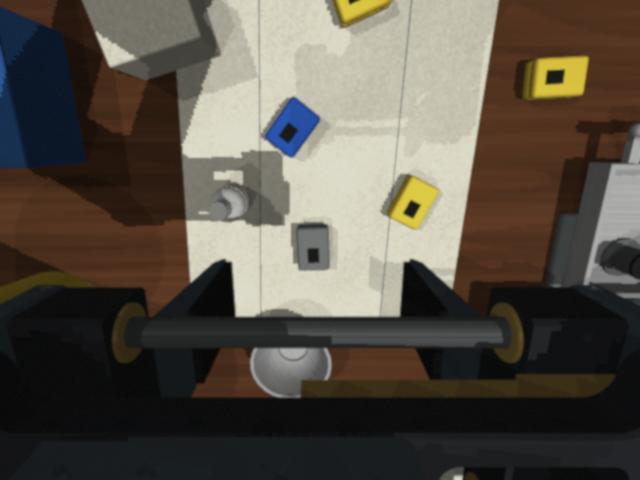

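Clip 2 is unmoved, its top face about (297..329, 227..270).

```bash
python3 - <<'E'
from h import *
s=env.state(); c=cam('wrist',s)
W=np.array([ray(u,v,20,c) for u,v in [(297,227),(328,226.5),(329.5,268),(299,270)]]); print(W.round(1),W.mean(0),s['ee_pos'])
print('saline',ray(232,203,0,c))
E
```

```text
[[ 544.2 -361.3   20. ]
 [ 543.6 -329.3   20. ]
 [ 589.3 -327.2   20. ]
 [ 591.6 -359.8   20. ]] [ 567.16313041 -344.39052266   20.        ] [ 536.68389352 -341.09299199  203.50665178]
saline [ 522.73988396 -431.78557863    0.        ]
```

Call:
play_rows(
  increments=[
    [10,-1,-20,1,0.35],
    [12,-2,-30,1,0.35],
    [9,0,-35,0,0.35],
    [0,0,-40,0,0.35],
    [0,0,-30,0,0.35],
    [0,0,-20,0,0.35],
    [0,0,-11,0,0.35],
    [0,0,0,0,0.35],
    [0,0,0,0,1],
    [0,0,0,0,1],
    [0,0,0,0,1],
    [0,0,0,0,1],
    [0,0,0,0,1],
    [0,0,0,0,1],
  ],
)

```text
time_s: 24.42
ee_pos: [568.0, -345.6, 18.0]
ee_rot: [-180.0, 0.0, -178.0]
force: [-0.1, 0.7, 5.0]
gripper_width: 33.8
```

Call:
play_rows(
  increments=[
    [0,0,20,0,1],
    [0,0,40,0,1],
    [0,10,45,-2,1],
    [-5,35,40,0,1],
    [-10,45,0,0,1],
    [-15,50,0,0,1],
    [-11,50,0,0,1],
    [-10,50,0,0,1],
    [0,45,0,0,1],
    [0,33,0,0,1],
    [0,10,0,0,1],
    [0,0,-20,0,1],
    [0,0,-20,0,1],
  ],
)

```text
time_s: 26.05
ee_pos: [516.9, -18.1, 121.9]
ee_rot: [-180.0, 0.0, 180.0]
force: [0.4, 0.3, -0.4]
gripper_width: 33.3
```

```bash
python3 - <<'E'
from h import *
s,im=shot('wrist','w8.png'); print(s['ee_pos'],s['ee_rot'],s['time_s'],s['gripper_width'],s['force'])
E
```

```text
[516.93425476 -18.05202442 121.92638881] [-1.79970101e+02  2.61616871e-02  1.79961701e+02] 26.05 33.3461526713055 [ 0.40994456  0.31111431 -0.37746699]
```

View pics/w8.png

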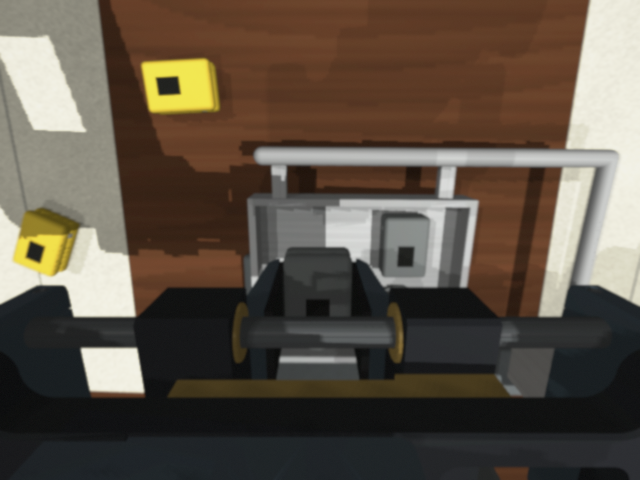

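Call:
play_rows(
  increments=[
    [0,0.5,-30,0,1],
    [0,0,-30,0,1],
    [0,0,-18,0,1],
    [0,0,-8,0,1],
    [0,0,-2,0,1],
    [0,0,-1,0,1],
    [0,0,0,0,1],
    [0,0,0,0,0.58],
    [0,0,0,0,0.53],
    [0,0,0,0,0.53],
    [0,0,0,0,0.53],
    [0,0,20,0,0.53],
    [0,0,45,0,0.5],
    [-20,10,50,0,0.5],
    [-45,20,40,0,0.7],
    [-40,10,0,0,1],
    [-30,0,0,0,1],
    [0,0,0,0,1],
  ],
)

```text
time_s: 28.35
ee_pos: [380.6, 22.9, 188.0]
ee_rot: [180.0, -0.0, 180.0]
force: [-0.1, 0.2, 1.2]
gripper_width: 8.7
```

```bash
python3 - <<'E'
from h import *
s,im=shot('wrist','w9.png'); print(s['ee_pos'],s['ee_rot'],s['time_s'],s['gripper_width'],s['force'])
E
```

```text
[380.61275467  22.87015165 188.02722062] [ 1.79996241e+02 -8.19010563e-03  1.79992193e+02] 28.35 8.697860414726758 [-0.08146322  0.1768698   1.18431979]
```

View pics/w9.png

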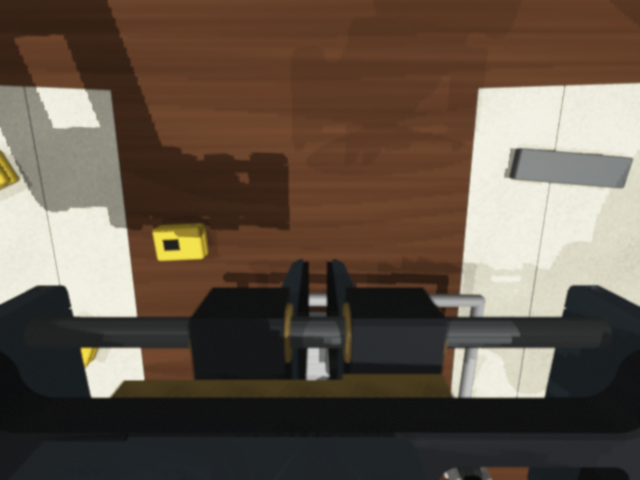

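Check the tray contents with the fixed cameras.

```bash
python3 - <<'E'
from h import *
s,im=shot('side','d9.png'); s,im2=shot('scene','s9.png')
cv2.imwrite('pics/d9c.png',cv2.resize(im[180:320,250:450],None,fx=4,fy=4,interpolation=cv2.INTER_CUBIC)[:,:,::-1])
E
```

```text
(no output)
```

View pics/d9c.png

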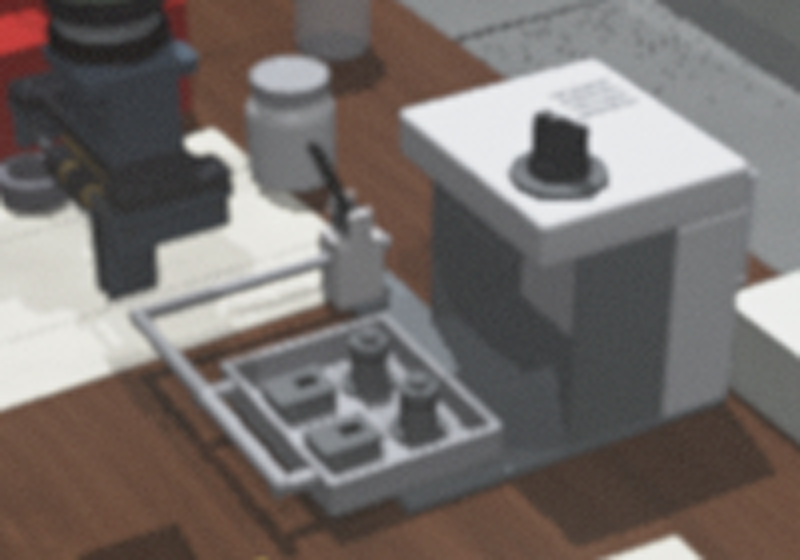

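View pics/s9.png

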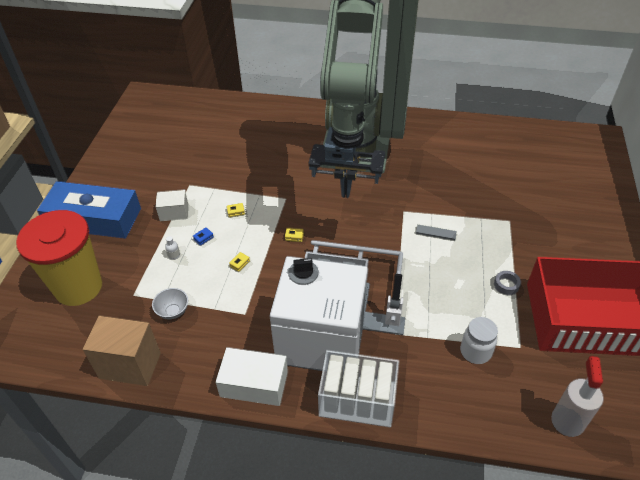

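Call:
play_rows(
  increments=[
    [10,0,-40,0,1],
    [14,0,-50,0,1],
    [0,0,-40,0,1],
    [0,0,-18,0,1],
    [5,0,0,0,1],
    [5,0,0,0,1],
    [3,0,0,0,1],
    [3,0,0,0,1],
    [3,0,0,0,1],
    [3,0,0,0,1],
    [0,0,0,0,1],
  ],
  newtons=30,
)

```text
time_s: 29.88
ee_pos: [427.8, 22.7, 39.8]
ee_rot: [180.0, -0.1, 180.0]
force: [-1.9, 0.5, 2.0]
gripper_width: 0.6
```

Call:
play_rows(
  increments=[
    [2,0,0,0,1],
    [4,0,0,0,1],
    [6,0,0,0,1],
    [7,0,0,0,1],
    [8,0,0,0,1],
    [8,0,0,0,1],
    [8,0,0,0,1],
    [8,0,0,0,1],
    [8,0,0,0,1],
    [8,0,0,0,1],
    [8,0,0,0,1],
    [8,0,0,0,1],
    [7,0,0,0,1],
    [6,0,0,0,1],
    [5,0,0,0,1],
    [4,0,0,0,1],
    [3,0,0,0,1],
    [2,0,0,0,1],
    [0,0,0,0,1],
  ],
)

```text
time_s: 32.25
ee_pos: [538.9, 22.9, 39.9]
ee_rot: [180.0, 0.0, 180.0]
force: [-2.5, -1.5, -0.8]
gripper_width: 0.0
```

Call:
play_rows(
  increments=[
    [3,0,0,0,1],
    [3,0,0,0,1],
    [3,0,0,0,1],
    [2,0,0,0,1],
    [1,0,0,0,1],
    [1,0,0,0,1],
    [0,0,0,0,1],
  ],
)

```text
time_s: 33.12
ee_pos: [549.6, 22.8, 39.9]
ee_rot: [180.0, -0.2, 180.0]
force: [-7.2, -0.7, 4.1]
gripper_width: 0.4
```

Call:
play_rows(
  increments=[
    [1.5,0,0,0,1],
    [1.5,0,0,0,1],
    [0,0,0,0,1],
    [0,0,0,0,1],
  ],
)

```text
time_s: 33.62
ee_pos: [549.7, 22.8, 39.8]
ee_rot: [180.0, -0.6, 180.0]
force: [-13.7, -1.0, 9.5]
gripper_width: 0.3
```

Call:
play_rows(
  increments=[
    [-10,0,0,0,1],
    [-20,0,0,0,1],
    [-20,0,20,0,1],
    [0,10,45,0,1],
    [0,15,45,-10,1],
    [0,20,40,-10,1],
    [5,25,10,-10,1],
    [10,25,0,-10,1],
    [10,25,0,-10,1],
    [10,20,0,-10,1],
    [0,17.5,0,-10,1],
    [0,0,0,-10,1],
    [0,0,0,-10,1],
    [0,0,0,0,1],
  ],
)

```text
time_s: 35.38
ee_pos: [540.6, 180.9, 200.4]
ee_rot: [179.8, -0.1, 90.1]
force: [0.5, -0.2, -0.3]
gripper_width: 0.7
```

```bash
python3 - <<'E'
from h import *
s,w=shot('wrist','w10.png'); print(s['ee_pos'],s['ee_rot'],s['time_s'])
s,im=shot('side','d10.png'); s,im2=shot('scene','s10.png')
a=cv2.resize(im[180:320,250:450],None,fx=4,fy=4,interpolation=cv2.INTER_CUBIC)
b=cv2.resize(im2[220:360,240:440],None,fx=4,fy=4,interpolation=cv2.INTER_CUBIC)
cv2.imwrite('pics/d10c.png',a[:,:,::-1]);cv2.imwrite('pics/s10c.png',b[:,:,::-1])
E
```

```text
[540.56127474 180.89306151 200.38951552] [ 1.79813792e+02 -7.83375831e-02  9.00878112e+01] 35.375
```

View pics/w10.png

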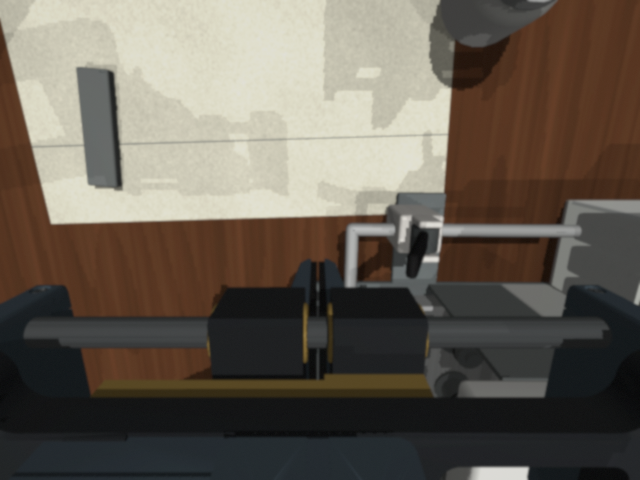

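View pics/d10c.png

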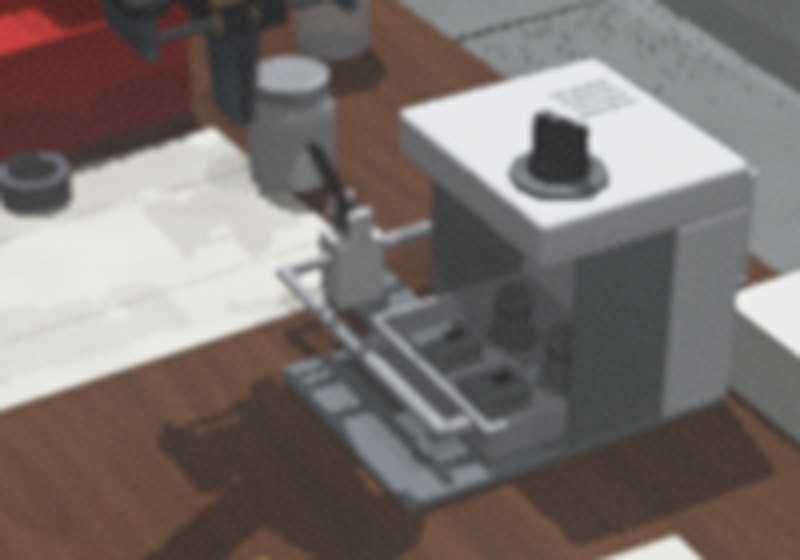

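View pics/s10c.png

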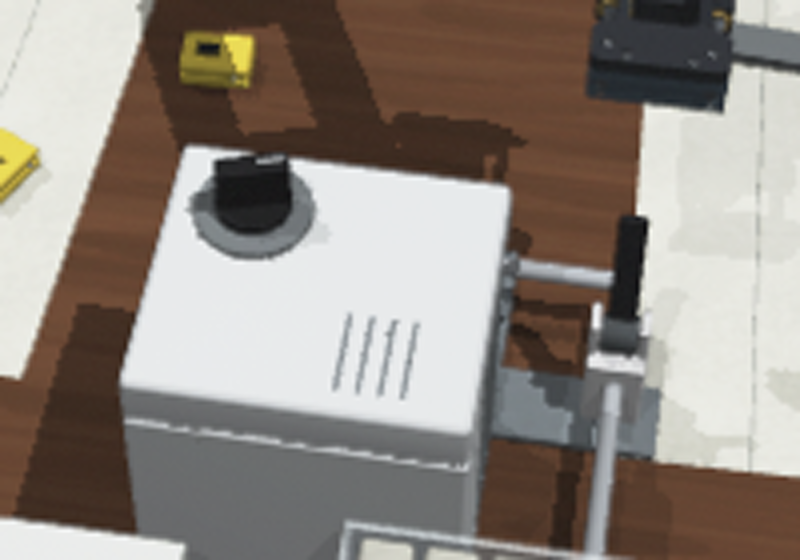

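Wrist view: tray home (its bar just ahead of the clamp block), all 4 parts upright in the tray in the side view. The lever paddle runs from (427,235) to its tip at (413,272).

```bash
python3 - <<'E'
from h import *
s=env.state(); c=cam('wrist',s)
print('tip',ray(413,273,141,c),'bar corner outer',ray(346,227,46,c),'bar axis',ray(352,260,43,c),'rod axis',ray(500,231,43,c))
print('base plate front corners?')
D=cam('side');S=cam('scene')
# side tip px, scene tip px
print('side tip',ray(250+313/4,180+147/4,141,D),'scene tip',ray(240+632/4,220+217/4,143,S))
E
```

```text
tip [605.48936071 172.42868361 141.        ] bar corner outer [567.52325607 181.15252596  46.        ] bar axis [574.51769336 147.13659531  43.        ] rod axis [715.33247037 176.73453949  43.        ]
base plate front corners?
side tip [604.04332329 181.81504471 141.        ] scene tip [603.10117021 178.3411477  143.        ]
```

Call:
play_rows(
  increments=[
    [8,-2,-30,0,1],
    [8,0,-30,0,1],
    [0,0,-15,0,1],
    [8,0,0,0,1],
    [8,0,0,0,1],
    [8,0,0,0,1],
    [8,0,0,0,1],
    [8,0,0,0,1],
    [8,0,0,0,1],
    [8,0,0,0,1],
    [8,0,0,0,1],
    [8,0,0,0,1],
    [0,0,0,0,1],
  ],
)

```text
time_s: 37.15
ee_pos: [628.4, 178.2, 124.5]
ee_rot: [179.9, -0.0, 89.9]
force: [-0.0, -0.5, 0.4]
gripper_width: 0.4
```

Call:
play_rows(
  increments=[
    [8,0,0,0,1],
    [8,0,0,0,1],
    [8,0,0,0,1],
    [8,0,0,0,1],
    [8,0,0,0,1],
    [8,0,0,0,1],
    [8,0,0,0,1],
    [0,0,0,0,1],
  ],
)

```text
time_s: 38.15
ee_pos: [685.0, 178.3, 125.1]
ee_rot: [179.8, -0.0, 89.9]
force: [0.9, -0.1, -0.2]
gripper_width: 0.5
```

```bash
python3 - <<'E'
from h import *
s,im=shot('side','d11.png'); s,im2=shot('scene','s11.png')
a=cv2.resize(im[160:280,270:420],None,fx=2.6,fy=2.6,interpolation=cv2.INTER_CUBIC)
b=cv2.resize(im2[220:340,340:490],None,fx=2.6,fy=2.6,interpolation=cv2.INTER_CUBIC)
cv2.imwrite('pics/c11.png',np.hstack([a,b])[:,:,::-1])
E
```

```text
(no output)
```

View pics/c11.png

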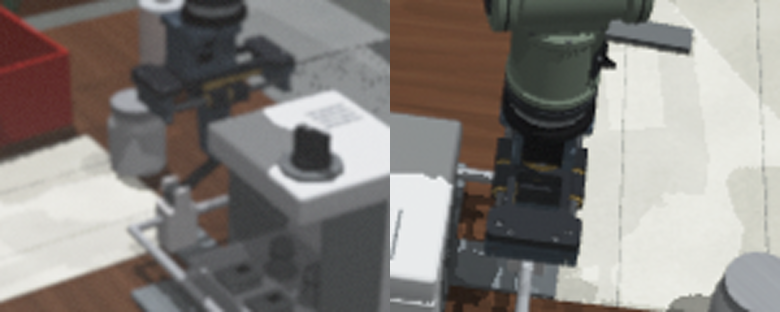

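Call:
play_rows(
  increments=[
    [5,0,-4,0,1],
    [4,0,-6,0,1],
    [0,0,-6,0,1],
    [0,0,-3,0,1],
    [0,0,-3,0,1],
    [0,0,0,0,1],
  ],
)

```text
time_s: 39.0
ee_pos: [693.2, 178.4, 112.5]
ee_rot: [179.6, -0.1, 90.0]
force: [-13.2, -2.1, 37.1]
gripper_width: 0.6
```

Call:
play_rows(
  increments=[
    [0,0,8,0,1],
    [0,0,30,0,1],
    [0,30,30,0,1],
    [0,40,10,0,1],
    [0,10,0,0,1],
  ],
)

```text
time_s: 39.62
ee_pos: [693.2, 260.7, 181.5]
ee_rot: [179.8, -0.1, 90.1]
force: [-0.4, -0.1, -0.4]
gripper_width: 0.2
```

```bash
python3 - <<'E'
from h import *
s,im=shot('side','d12.png'); s,im2=shot('scene','s12.png')
print(s['ee_pos'],s['force'])
a=cv2.resize(im[160:280,270:420],None,fx=2.6,fy=2.6,interpolation=cv2.INTER_CUBIC)
b=cv2.resize(im2[220:340,340:490],None,fx=2.6,fy=2.6,interpolation=cv2.INTER_CUBIC)
cv2.imwrite('pics/c12.png',np.hstack([a,b])[:,:,::-1])
E
```

```text
[692.60737507 260.68841803 180.35354768] [ 0.13455554  1.10671843 -0.58433075]
```

View pics/c12.png

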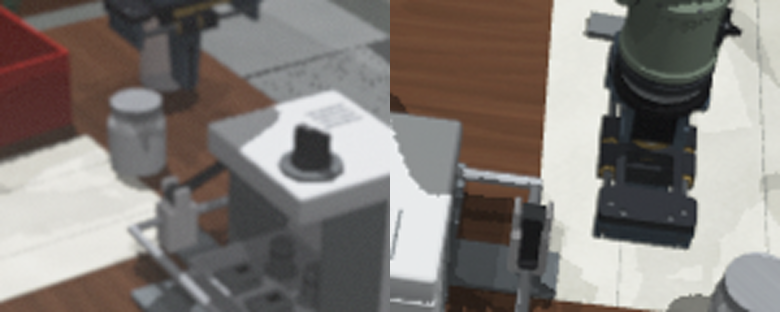

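```bash
python3 - <<'E'
from h import *
S=cam('scene');D=cam('side')
im=np.load('pics/s12.png.npy'); im2=np.load('pics/d12.png.npy')
cv2.imwrite('pics/c12b.png',np.hstack([cv2.resize(im[280:335,370:420],None,fx=8,fy=8,interpolation=cv2.INTER_CUBIC),cv2.resize(im2[210:265,315:365],None,fx=8,fy=8,interpolation=cv2.INTER_CUBIC)])[:,:,::-1])
for hx in (632,644):
  print(hx,'hinge',proj((hx,179,72),S),proj((hx,179,72),D))
  for th in (1.3,1.4,1.5,1.6,1.745):
    e=np.radians(120)-0 - (th); e=np.pi-np.radians(60)-th  # elevation measured from +x
    X=(hx+80*np.cos(e),179,72+80*np.sin(e)); print(th,np.round(X),proj(X,S).round(1),proj(X,D).round(1))
E
```

```text
632 hinge [394.85877465 302.04981152] [337.05470004 234.58489457]
1.3 [688. 179. 129.] [394.6 307.1] [352.8 213.9]
1.4 [693. 179. 123.] [394.1 310.5] [354.3 215.1]
1.5 [698. 179. 117.] [393.7 313.9] [355.6 216.6]
1.6 [702. 179. 110.] [393.3 317.1] [356.8 218.2]
1.745 [707. 179.  99.] [392.8 321.4] [358.  220.8]
644 hinge [394.40536929 306.09467421] [340.43674954 233.58617107]
1.3 [700. 179. 129.] [394.1 311.4] [356.2 212.9]
1.4 [705. 179. 123.] [393.7 314.9] [357.6 214.2]
1.5 [710. 179. 117.] [393.3 318.2] [358.9 215.6]
1.6 [714. 179. 110.] [392.9 321.4] [360.1 217.2]
1.745 [719. 179.  99.] [392.3 325.8] [361.3 219.8]
```

View pics/c12b.png

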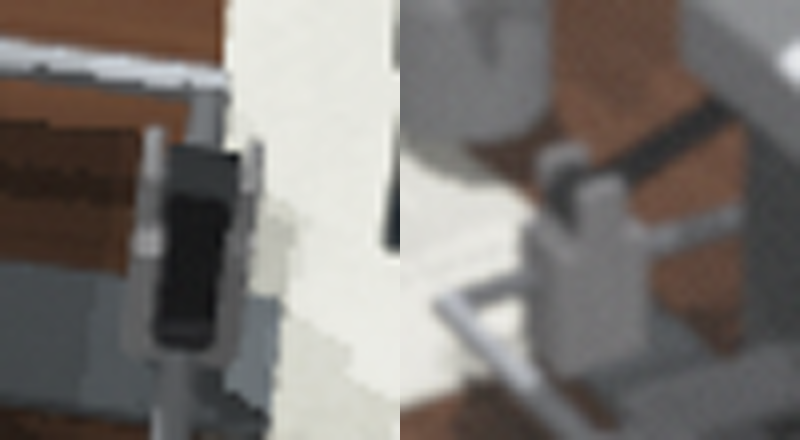

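```bash
python3 - <<'E'
from h import *
s,w=shot('wrist','w13.png'); print(s['ee_pos'],s['ee_rot'],s['time_s'])
c=cam('wrist',s)
for hx in (632,638,644):
  print(hx,'hinge',proj((hx,179,72),c))
  for th in (1.5,1.6,1.745):
    e=np.pi-np.radians(60)-th
    X=(hx+80*np.cos(e),179,72+80*np.sin(e)); print(th,proj(X,c).round(1))
E
```

```text
[692.35016328 259.03283471 179.76865161] [-1.79975502e+02  3.77462522e-02  9.00508303e+01] 39.725
632 hinge [248.12580095 328.77731908]
1.5 [324.8 360.6]
1.6 [330. 355.]
1.745 [335.5 347.1]
638 hinge [254.96901152 328.7869306 ]
1.5 [332.8 360.6]
1.6 [337.8 355.1]
1.745 [343.  347.1]
644 hinge [261.81196903 328.79654176]
1.5 [340.8 360.6]
1.6 [345.6 355.1]
1.745 [350.5 347.1]
```

View pics/w13.png

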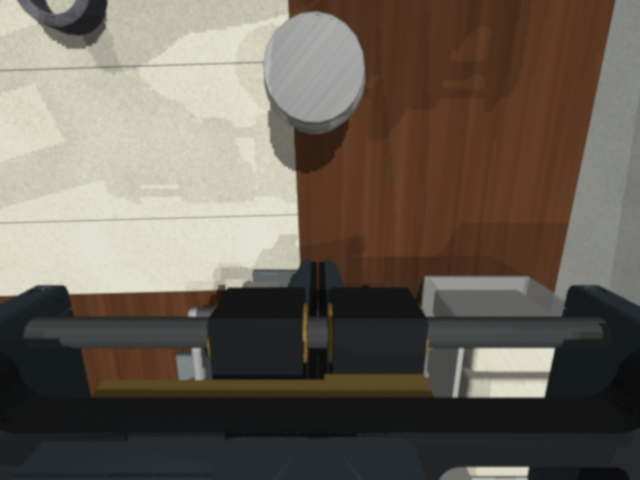

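Call:
play_rows(
  increments=[
    [4,-30,0,0,1],
    [4,-40,0,0,1],
    [3,-11,-25,0,1],
    [0,0,-25,0,1],
    [0,0,-12,0,1],
    [0,0,-5,0,1],
    [0,0,-3,0,1],
    [0,0,0,0,1],
  ],
)

```text
time_s: 40.78
ee_pos: [702.8, 175.4, 116.2]
ee_rot: [179.9, 0.1, 90.0]
force: [-9.5, -4.9, 20.0]
gripper_width: 0.4
```

Call:
play_rows(
  increments=[
    [0,0,-2,0,1],
    [0,0,0,0,1],
    [0,0,-2,0,1],
    [0,0,0,0,1],
  ],
)

```text
time_s: 41.28
ee_pos: [703.0, 175.4, 115.7]
ee_rot: [179.8, 0.1, 90.0]
force: [-12.9, -5.5, 31.6]
gripper_width: 0.5
```

```bash
python3 - <<'E'
from h import *
s,im=shot('side','d14.png'); s,im2=shot('scene','s14.png')
print(s['ee_pos'],s['force'],s['torque'])
a=cv2.resize(im[140:280,290:410],None,fx=3.3,fy=3.3,interpolation=cv2.INTER_CUBIC)
b=cv2.resize(im2[220:360,340:460],None,fx=3.3,fy=3.3,interpolation=cv2.INTER_CUBIC)
cv2.imwrite('pics/c14.png',np.hstack([a,b])[:,:,::-1])
E
```

```text
[702.95342578 175.46182856 115.70132159] [-13.84161183  -5.77349788  32.17325805] [-1.12118198  2.41508215 -0.01249848]
```

View pics/c14.png

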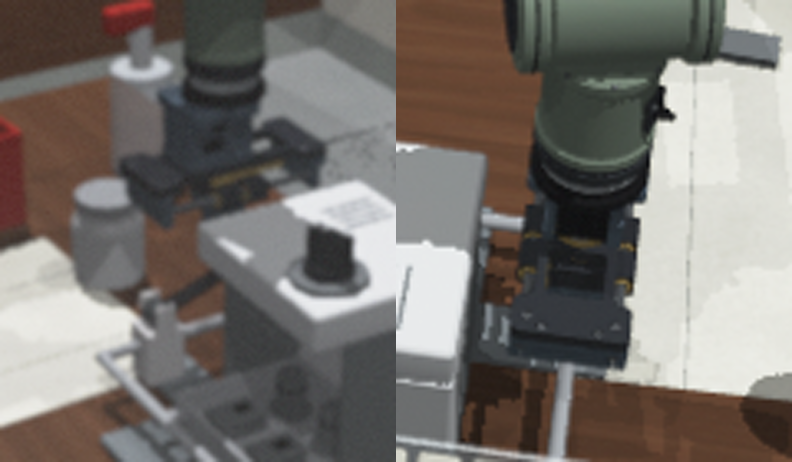

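The contact heights (98.5 at x 693, 101.7 at x 703) fit a lever at its stop, 20° up, so it is clamped. Next is the timer knob.

Call:
play_rows(
  increments=[
    [0,0,10,0,1],
    [0,0,40,0,1],
    [0,0,50,10,0.6],
    [0,0,50,10,0.3],
    [0,0,50,10,0],
    [-8,-20,24,10,0],
    [-10,-40,0,10,0],
    [-12,-45,0,10,0],
    [-12,-45,0,10,0],
    [-12,-40,0,10,0],
    [-4,-15,0,10,0],
    [0,0,0,0,0],
    [0,0,0,0,0],
  ],
)

```text
time_s: 43.0
ee_pos: [645.7, -27.2, 330.7]
ee_rot: [180.0, 0.0, 179.8]
force: [0.7, -0.3, -0.2]
gripper_width: 90.9
```

```bash
python3 - <<'E'
from h import *
s,w=shot('wrist','w15.png'); print(s['ee_pos'],s['ee_rot'],s['time_s'])
E
```

```text
[645.72454786 -27.1633634  330.70409404] [1.79967353e+02 2.96460177e-03 1.79839588e+02] 43.0
```

View pics/w15.png

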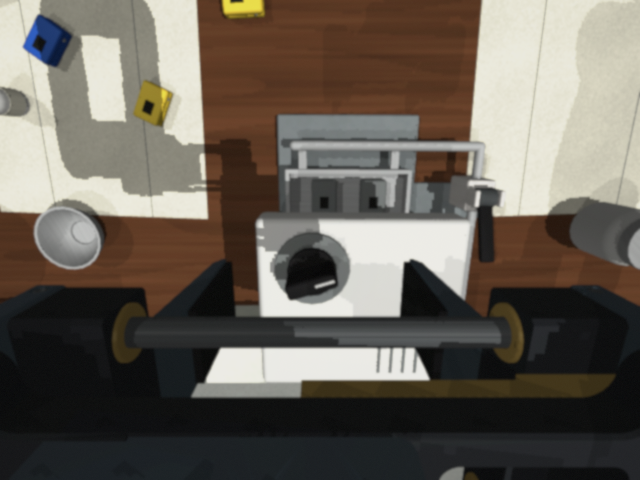

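```bash
python3 - <<'E'
from h import *
im=np.load('pics/w15.png.npy')
cv2.imwrite('pics/w15c.png',cv2.resize(im[200:315,245:385],None,fx=5.5,fy=5,interpolation=cv2.INTER_CUBIC)[:,:,::-1])
s=env.state(); c=cam('wrist',s)
print('lip corners',ray(258,214,200,c),ray(471,214,200,c),'lever tip',ray(487,259,99,c))
print('disc',ray(312,268,208,c))
E
```

```text
lip corners [628.57533068 -77.36884713 200.        ] [628.72850047 106.53484077 200.        ] lever tip [705.37732801 179.34007874  99.        ]
disc [675.2674752  -30.86710453 208.        ]
```

View pics/w15c.png

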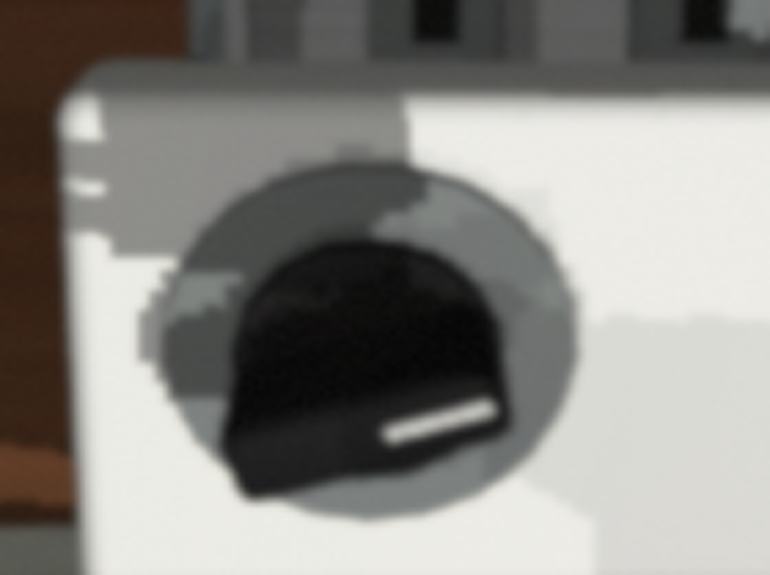

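```bash
python3 - <<'E'
from h import *
s=env.state(); c=cam('wrist',s)
P=[(225,435),(250,497),(505,425),(492,378)]
W=np.array([ray(245+u/5.5,200+v/5,239,c)[:2] for u,v in P]); print(W.round(1),W.mean(0))
d=(W[2]+W[3]-W[0]-W[1]); print(np.degrees(np.arctan2(d[1],d[0])), [np.linalg.norm(W[i]-W[i-1]).round(1) for i in range(4)])
m=[ray(245+u/5.5,200+v/5,239,c)[:2] for u,v in [(385,435),(495,408)]]; d=m[1]-m[0]; print(np.degrees(np.arctan2(d[1],d[0])))
e=[ray(245+u/5.5,200+v/5,239,c)[:2] for u,v in [(250,497),(505,425)]]; d=e[1]-e[0]; print(np.degrees(np.arctan2(d[1],d[0])))
E
```

```text
[[679.5 -51.1]
 [690.3 -47.8]
 [677.8 -10.8]
 [669.8 -12.7]] [679.36871589 -30.59613901]
106.36304872092332 [np.float64(39.6), np.float64(11.3), np.float64(39.1), np.float64(8.2)]
106.25238403460752
108.61541315411608
```

Call:
play_rows(
  increments=[
    [8,-1,0,-10.5,0],
    [8,-1,0,-10.5,0],
    [8,-1,0,-10.5,0],
    [8,0,0,-10.5,0],
    [0,0,0,-10.5,0],
    [0,0,0,-10.5,0],
    [0,0,-20,-10.3,0],
    [0,0,-35,0,0],
    [0,0,-30,0,0],
    [0,0,-17.5,0,0],
    [0,0,0,0,0],
    [0,0,0,0,0],
  ],
)

```text
time_s: 44.55
ee_pos: [678.1, -30.2, 229.3]
ee_rot: [179.9, 0.0, 106.7]
force: [0.9, -0.7, -0.6]
gripper_width: 91.0
```

Call:
play_rows(
  increments=[
    [0,0,0,0,0.5],
    [0,0,0,0,0.8],
    [0,0,0,0,1],
    [0,0,0,0,1],
    [0,0,0,0,1],
    [0,0,0,0,1],
    [0,0,0,0,1],
    [0,0,0,0,1],
    [0,0,0,0,1],
  ],
  newtons=20,
)

```text
time_s: 45.68
ee_pos: [677.1, -30.8, 228.4]
ee_rot: [-180.0, -0.0, 106.7]
force: [-1.7, 0.4, -0.1]
gripper_width: 13.7
```

Gripped (13.7 mm bar). Turn clockwise, i.e. negative yaw.

Call:
play_rows(
  increments=[
    [0,0,0,-8,1],
    [0,0,0,-10,1],
    [0,0,0,-10,1],
    [0,0,0,-10,1],
    [0,0,0,-10,1],
    [0,0,0,-10,1],
    [0,0,0,-8,1],
    [0,0,0,-4,1],
    [0,0,0,0,1],
  ],
)

```text
time_s: 46.8
ee_pos: [678.6, -31.3, 228.4]
ee_rot: [179.9, -0.1, 36.7]
force: [3.4, -1.0, -2.4]
gripper_width: 14.1
```

```bash
python3 - <<'E'
from h import *
s=env.state(); print(s['ee_rot'],s['torque'],s['force'],s['effort'][5],s['gripper_width'])
E
```

```text
[ 1.79852190e+02 -9.32159068e-02  3.66957319e+01] [-0.43227421 -0.49823912 -0.06253291] [ 3.41107991 -0.97848322 -2.36788797] 0.11966848745942116 14.065818901638233
```

Call:
play_rows(
  increments=[
    [0,0,0,-2,1],
    [0,0,0,-2,1],
    [0,0,0,-2,1],
    [0,0,0,-2,1],
    [0,0,0,0,1],
  ],
)

```text
time_s: 47.42
ee_pos: [678.7, -31.4, 228.4]
ee_rot: [179.8, -0.1, 28.8]
force: [4.8, -2.2, -1.6]
gripper_width: 14.8
```

```bash
python3 - <<'E'
from h import *
s=env.state(); print(s['ee_rot'],s['torque'],s['force'],s['effort'][5],s['gripper_width'])
E
```

```text
[ 1.79821476e+02 -1.06061089e-01  2.87786395e+01] [-0.56105859 -0.76533467  0.80028534] [ 4.75883943 -2.19132664 -1.63865381] 0.8268717303872108 14.7664933465748
```

Call:
play_rows(
  increments=[
    [0,0,0,0,0.7],
    [0,0,0,0,0.4],
    [0,0,0,0,0],
    [0,0,0,0,0],
    [0,0,25,0,0],
    [0,0,40,0,0],
    [-16,0,40,0,0],
    [-18,0,0,0,0],
    [0,0,0,0,0],
    [0,0,0,0,0],
  ],
)

```text
time_s: 48.68
ee_pos: [643.7, -30.7, 332.7]
ee_rot: [-180.0, 0.0, 28.7]
force: [0.5, -1.1, 0.4]
gripper_width: 91.0
```

```bash
python3 - <<'E'
from h import *
s,w=shot('wrist','w16.png'); print(s['ee_pos'],s['ee_rot'],s['time_s'])
E
```

```text
[643.66304164 -30.72055943 332.69030787] [-1.79974896e+02  3.85661155e-02  2.86562428e+01] 48.675
```

View pics/w16.png

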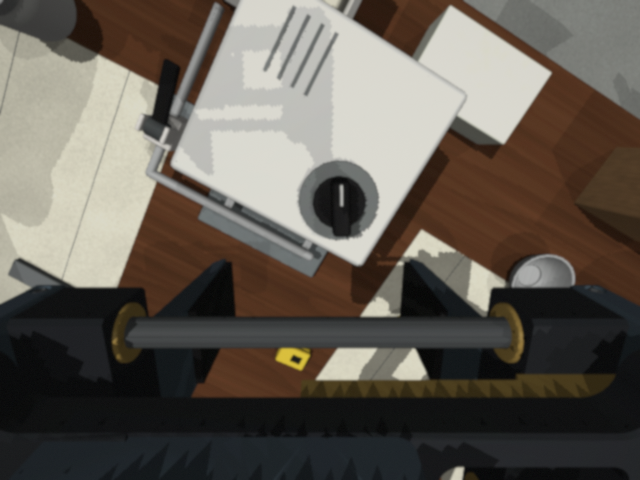

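```bash
python3 - <<'E'
from h import *
im=np.load('pics/w16.png.npy')
cv2.imwrite('pics/w16c.png',cv2.resize(im[150:250,290:395],None,fx=6,fy=6,interpolation=cv2.INTER_CUBIC)[:,:,::-1])
s=env.state(); c=cam('wrist',s)
f=[ray(173,163,200,c)[:2],ray(361,266,200,c)[:2]]; d=f[0]-f[1]; print('front edge',f,np.degrees(np.arctan2(d[1],d[0])))
E
```

```text
front edge [array([638.89457217, 104.29243951]), array([635.59509045, -79.83153906])] 88.97337572777433
```

View pics/w16c.png

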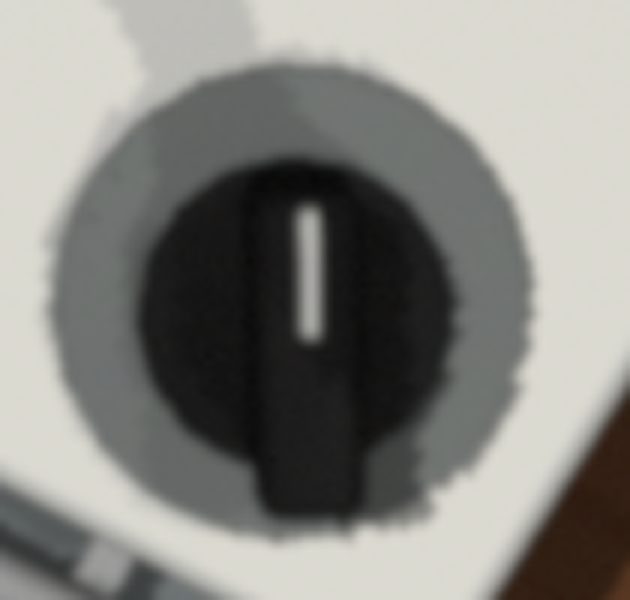

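```bash
python3 - <<'E'
from h import *
s=env.state(); c=cam('wrist',s)
for a,b in [((309,210),(312,340)),((302,190),(312,495)),((355,200),(362,490)),((248,200),(260,490))]:
    A,B=[ray(290+u/6,150+v/6,239,c)[:2] for u,v in (a,b)]; d=A-B; ang=np.degrees(np.arctan2(d[1],d[0])); print(ang,'theta',np.radians(180-ang))
E
```

```text
31.153488539632075 theta 2.5978617050908936
31.662694586018212 theta 2.5889743830103926
31.568672221848555 theta 2.5906153828356624
31.740776126402036 theta 2.5876116030456657
```

Timer reads about 2.59 rad, at its end stop.

The tool can only point down, so the fingers cannot reach under the lip. I need something held that projects forwards under the start bar. The packet and the other bystanders must not be moved, but the isolated yellow clip on the bare wood is no part of the job. I can borrow it as a pusher and put it back where it lay. First I locate it.

Call:
play_rows(
  increments=[
    [-30,0,0,10,0],
    [-40,0,-20,10,0],
    [-45,0,-25,10,0],
    [-45,0,-25,10,0],
    [-40,0,-25,10,0],
    [-13,0,-20,10,0],
    [0,-10,-15,1.3,0],
    [0,0,0,0,0],
    [0,0,0,0,0],
  ],
)

```text
time_s: 49.85
ee_pos: [431.3, -40.7, 203.7]
ee_rot: [180.0, -0.0, 89.9]
force: [-0.1, -0.4, 0.2]
gripper_width: 91.0
```

```bash
python3 - <<'E'
from h import *
s,w=shot('wrist','w17.png'); print(s['ee_pos'],s['ee_rot'],s['time_s'])
E
```

```text
[431.2556385  -40.67411432 203.66041816] [ 1.79967156e+02 -1.17224223e-02  8.99253576e+01] 49.85
```

View pics/w17.png

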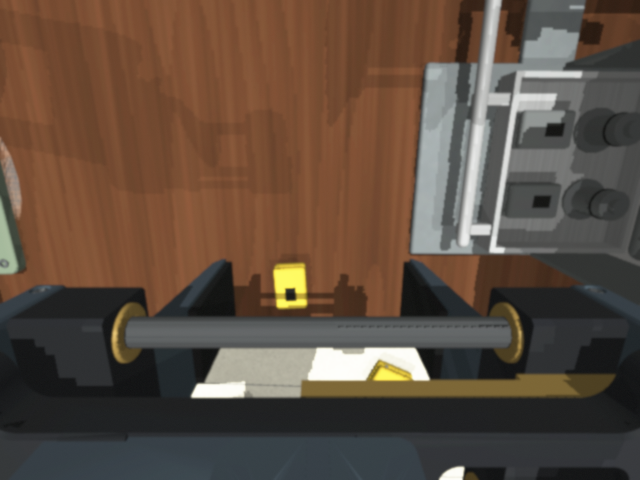

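Wrist view: the yellow clip's top spans about (275..306, 263..308). All four grey parts are upright in the tray at right.

```bash
python3 - <<'E'
from h import *
im=np.load('pics/w17.png.npy')
cv2.imwrite('pics/w17c.png',cv2.resize(im[250:320,255:325],None,fx=7,fy=7,interpolation=cv2.INTER_CUBIC)[:,:,::-1])
s=env.state(); c=cam('wrist',s)
W=np.array([ray(u,v,20,c)[:2] for u,v in [(275,265),(303,263),(306,307),(277,309)]]); print(W.round(1),W.mean(0))
d=W[0]+W[1]-W[2]-W[3]; print(np.degrees(np.arctan2(d[1],d[0])))
E
```

```text
[[ 386.6  -89.1]
 [ 416.5  -86.9]
 [ 419.2 -138.6]
 [ 387.1 -141. ]] [ 402.36503666 -113.91659258]
91.75428218171582
```

View pics/w17c.png

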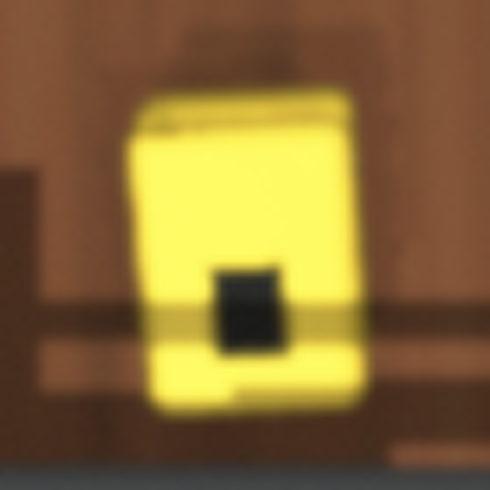

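```bash
python3 - <<'E'
from h import *
s=env.state(); c=cam('wrist',s)
W=np.array([ray(255+u/7,250+v/7,20,c)[:2] for u,v in [(130,135),(350,125),(365,400),(150,410)]]); print(W.round(1),W.mean(0))
d=W[0]+W[1]-W[2]-W[3]; print(np.degrees(np.arctan2(d[1],d[0])),np.linalg.norm(d)/2, s['ee_pos'])
E
```

```text
[[ 384.9  -94. ]
 [ 418.6  -92.4]
 [ 420.5 -138.8]
 [ 386.5 -140.5]] [ 402.62185561 -116.42788104]
92.12221462965077 46.43762049394177 [431.30034893 -40.6361228  203.83705877]
```

Call:
play_rows(
  increments=[
    [-10,-18,-20,2,0],
    [-10,-18,-35,0,0],
    [-9.5,-18,-40,0,0],
    [0,0,-40,0,0],
    [0,0,-28,0,0],
    [0,0,-20,0,0],
    [0,0,0,0,0],
    [0,0,0,0,0.6],
    [0,0,0,0,1],
    [0,0,0,0,1],
    [0,0,0,0,1],
    [0,0,0,0,1],
    [0,0,0,0,1],
    [0,0,0,0,1],
    [0,0,0,0,1],
  ],
  newtons=50,
)

```text
time_s: 51.78
ee_pos: [401.0, -94.8, 20.4]
ee_rot: [180.0, -0.0, 92.0]
force: [0.3, -0.2, 0.8]
gripper_width: 33.4
```

Call:
play_rows(
  increments=[
    [0,0,20,0,1],
    [0,0,40,0,1],
    [0,10,40,8,1],
    [10,15,20,10,1],
    [15,15,0,10,1],
    [15,15,0,10,1],
    [20,15,0,10,1],
    [20,15,0,10,1],
    [20,15,0,10,1],
    [20,15,0,10,1],
    [19,5,0,10,1],
    [0,0,0,0,1],
    [0,0,0,0,1],
  ],
)

```text
time_s: 53.4
ee_pos: [538.8, 25.0, 139.9]
ee_rot: [-180.0, -0.1, 179.8]
force: [0.6, -0.1, -0.4]
gripper_width: 33.5
```

```bash
python3 - <<'E'
from h import *
s,w=shot('wrist','w18.png'); print(s['ee_pos'],s['ee_rot'],s['time_s'],s['gripper_width'],s['force'],s['torque'])
s,d=shot('side','d18.png')
cv2.imwrite('pics/c18.png',np.hstack([cv2.resize(w[200:400,180:460],None,fx=1.4,fy=2,interpolation=cv2.INTER_CUBIC),cv2.resize(d[120:320,250:450],None,fx=2,fy=2,interpolation=cv2.INTER_CUBIC)])[:,:,::-1])
E
```

```text
[538.83192709  25.03466364 139.9409171 ] [-1.79996394e+02 -1.08479218e-01  1.79815377e+02] 53.4 33.51585624268514 [ 0.62175671 -0.14150523 -0.35166166] [ 0.09430718  0.08151992 -0.00797799]
```

View pics/c18.png

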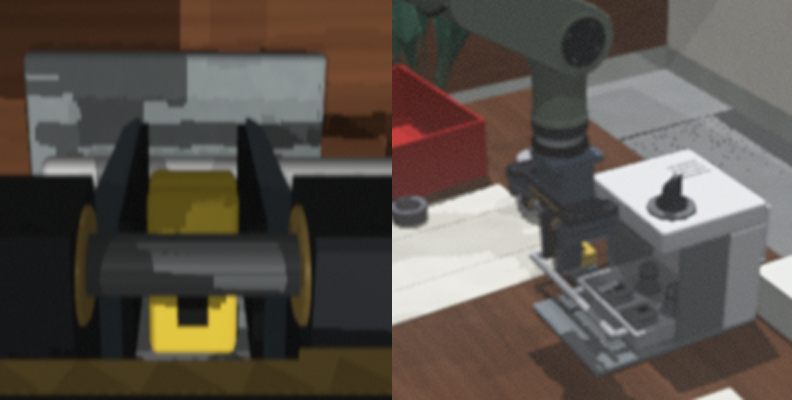

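```bash
python3 - <<'E'
from h import *
s=env.state(); c=cam('wrist',s)
print('clip front end',ray(318,377,139,c)[:2]-s['ee_pos'][:2], 'far end',ray(318,200+170/2,139,c)[:2]-s['ee_pos'][:2])
E
```

```text
clip front end [46.88804849  1.01387913] far end [-7.62738948  1.07552992]
```

Call:
play_rows(
  increments=[
    [12,0,-1,0,1],
    [12,0,0,0,1],
    [10,0,0,0,1],
    [8,0,0,0,1],
    [6,0,0,0,1],
    [4,0,0,0,1],
    [0,0,0,0,1],
  ],
)

```text
time_s: 54.38
ee_pos: [592.1, 25.3, 139.3]
ee_rot: [180.0, -0.0, 180.0]
force: [-0.3, -0.4, -1.1]
gripper_width: 33.1
```

Call:
play_rows(
  increments=[
    [4,0,0,0,1],
    [4,0,0,0,1],
    [3,0,0,0,1],
    [0,0,0,0,1],
  ],
)

```text
time_s: 54.88
ee_pos: [603.2, 25.2, 139.4]
ee_rot: [180.0, 0.0, 180.0]
force: [0.2, 0.4, -0.8]
gripper_width: 32.8
```

```bash
python3 - <<'E'
from h import *
s,d=shot('side','d19.png')
print(s['force'],s['torque'],s['gripper_width'],s['ee_pos'])
cv2.imwrite('pics/c19.png',cv2.resize(d[190:310,310:450],None,fx=5,fy=5,interpolation=cv2.INTER_CUBIC)[:,:,::-1])
E
```

```text
[ 0.20987286  0.36428093 -0.7532719 ] [ 0.05130661 -0.01279247  0.09133299] 32.79372574581424 [603.18327861  25.24663837 139.3687513 ]
```

View pics/c19.png

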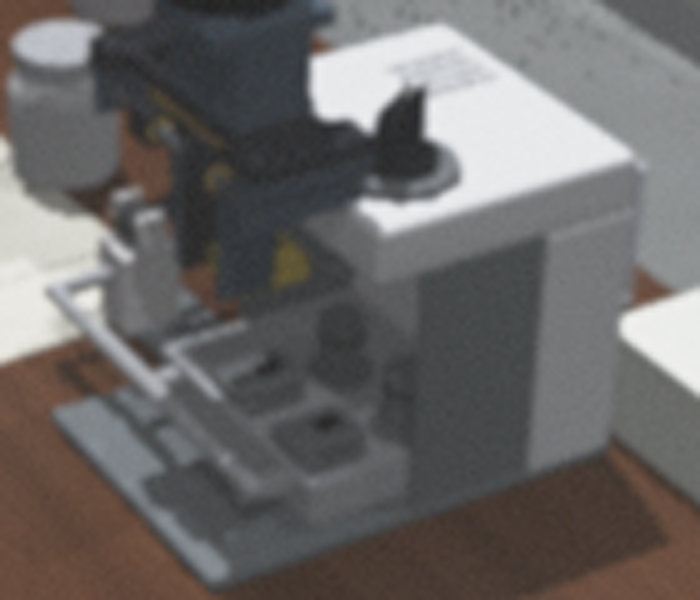

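Call:
play_rows(
  increments=[
    [0,0,1.5,0,1],
    [0,0,1.5,0,1],
    [0,0,1,0,1],
    [0,0,0,0,1],
  ],
)

```text
time_s: 55.42
ee_pos: [602.8, 25.2, 143.2]
ee_rot: [180.0, -0.0, 180.0]
force: [0.3, 0.7, -3.7]
gripper_width: 33.3
```

Call:
play_rows(
  increments=[
    [0,0,1.5,0,1],
    [0,0,1.5,0,1],
    [0,0,1,0,1],
    [0,0,1,0,1],
    [0,0,0,0,1],
    [0,0,0,0,1],
  ],
)

```text
time_s: 56.18
ee_pos: [602.7, 25.2, 148.1]
ee_rot: [180.0, -0.0, 180.0]
force: [0.6, 0.2, -6.5]
gripper_width: 33.2
```

```bash
python3 - <<'E'
from h import *
s,d=shot('side','d20.png')
print(s['force'],s['torque'],s['gripper_width'],s['ee_pos'])
cv2.imwrite('pics/c20.png',cv2.resize(d[190:310,310:450],None,fx=5,fy=5,interpolation=cv2.INTER_CUBIC)[:,:,::-1])
E
```

```text
[ 0.5680677   0.17963105 -6.50229962] [0.04372314 0.15085627 0.01591392] 33.215878482093686 [602.6901886   25.24313866 148.06944398]
```

View pics/c20.png

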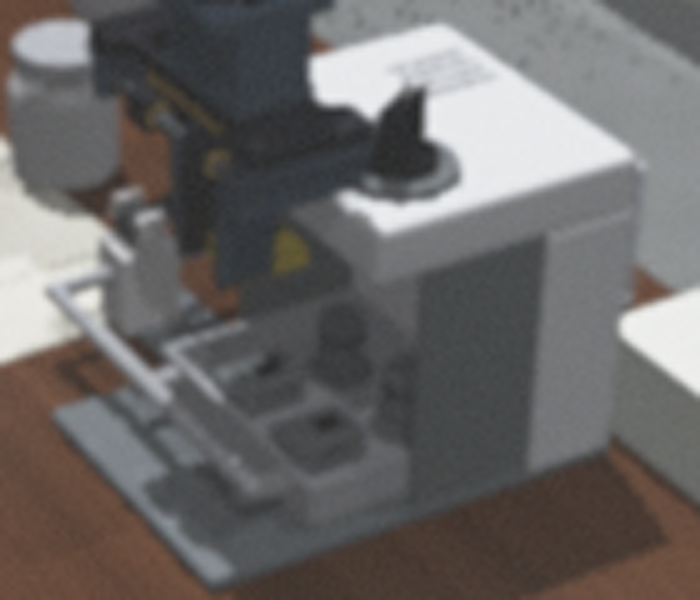

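Call:
play_rows(
  increments=[
    [0,0,1,0,1],
    [0,0,0.5,0,1],
    [0,0,0,0,1],
    [0,0,0,0,1],
  ],
)

```text
time_s: 56.72
ee_pos: [602.5, 25.3, 149.0]
ee_rot: [180.0, -0.1, 180.0]
force: [2.7, 0.5, -14.9]
gripper_width: 33.4
```

The start bar is against its stop (force climbed to 15 N). Now let go and back out.

Call:
play_rows(
  increments=[
    [0,0,-2,0,1],
    [0,0,-4,0,1],
    [0,0,-4,0,1],
    [0,0,0,0,1],
    [-4,0,0,0,1],
    [-8,0,0,0,1],
    [-12,0,0,0,1],
    [-20,0,0,0,1],
    [-20,0,0,0,1],
    [0,0,0,0,1],
  ],
)

```text
time_s: 57.98
ee_pos: [537.3, 25.2, 140.1]
ee_rot: [180.0, -0.0, 180.0]
force: [0.7, 0.5, -0.8]
gripper_width: 33.4
```

```bash
python3 - <<'E'
from h import *
s,d=shot('side','d21.png')
print(s['force'],s['gripper_width'],s['ee_pos'],s['ee_rot'])
cv2.imwrite('pics/c21.png',cv2.resize(d[190:310,310:450],None,fx=5,fy=5,interpolation=cv2.INTER_CUBIC)[:,:,::-1])
E
```

```text
[ 0.68300886  0.527307   -0.79841826] 33.43859867099165 [537.31412397  25.23666354 140.1281795 ] [ 1.79996418e+02 -3.73966151e-02  1.79964103e+02]
```

View pics/c21.png

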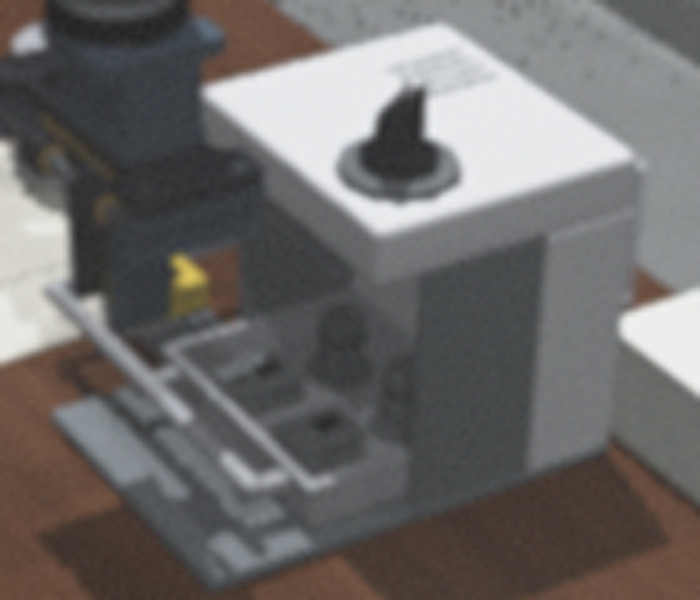

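Everything in the tray is unchanged. Now I return the yellow clip to where it lay.

Call:
play_rows(
  increments=[
    [-20,0,0,-8,1],
    [-25,-10,0,-10,1],
    [-25,-20,0,-10,1],
    [-25,-25,0,-10,1],
    [-25,-30,0,-10,1],
    [-16,-25,0,-10,1],
    [0,-10,0,-10,1],
    [0,0,0,-10,1],
    [0,0,-30,-10,1],
    [0,0,-40,0,1],
    [0,0,-30,0,1],
    [0,0,-14,0,1],
    [0,0,-4,0,1],
    [0,0,0,0,1],
  ],
)

```text
time_s: 59.78
ee_pos: [403.8, -95.0, 22.1]
ee_rot: [179.9, 0.0, 92.0]
force: [0.1, 0.5, -1.2]
gripper_width: 33.6
```

Call:
play_rows(
  increments=[
    [-1.5,0,-1.2,0,1],
    [0,0,0,0,1],
    [0,0,0,0,0.55],
    [0,0,0,0,0.4],
    [0,0,0,0,0.2],
    [0,0,0,0,0],
    [0,0,25,0,0],
    [0,0,45,0,0],
    [-10,0,50,0,0],
    [-20,20,50,0,0],
    [-20,30,30,0,0],
    [0,30,0,0,0],
    [0,0,0,0,0],
    [0,0,0,0,0],
  ],
)

```text
time_s: 61.52
ee_pos: [351.3, -15.1, 220.4]
ee_rot: [-180.0, 0.0, 92.0]
force: [0.3, 0.3, 0.1]
gripper_width: 91.3
```

```bash
python3 - <<'E'
from h import *
s,b=shot('wrist','w22.png');s,d=shot('side','d22.png');s,e=shot('scene','s22.png')
print(s['force'],s['ee_pos'],s['time_s'])
cv2.imwrite('pics/c22.png',cv2.resize(d[190:310,290:450],None,fx=4.8,fy=4.8,interpolation=cv2.INTER_CUBIC)[:,:,::-1])
E
```

```text
[ 1.13667326  0.26466161 -0.15316348] [351.41941586 -15.37916037 220.26953194] 61.625
```

View pics/c22.png

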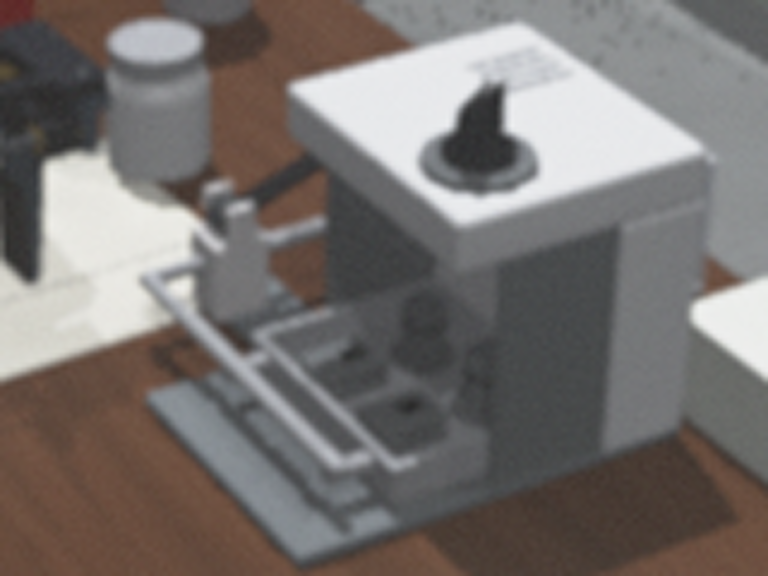

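View pics/s22.png

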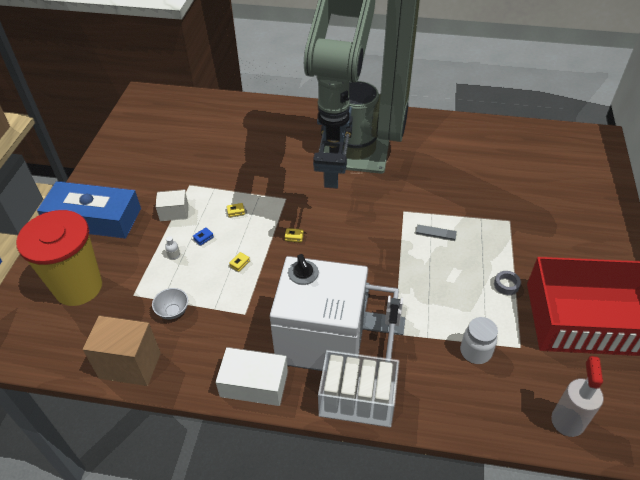

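View pics/w22.png

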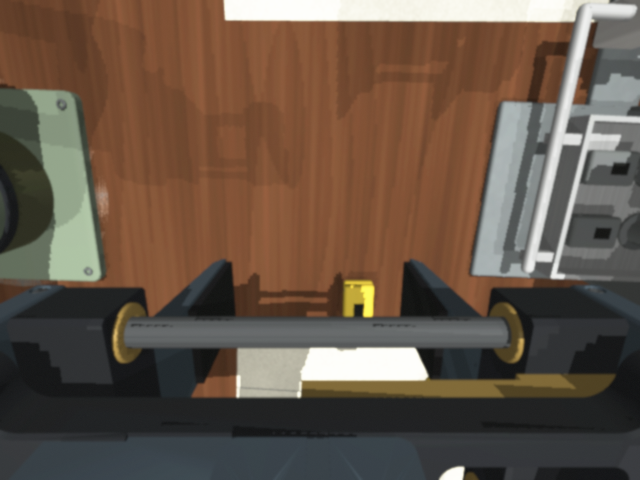

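The yellow clip is back at (294,235), as at the start. The tray is home with all four parts upright, the lever is over, the knob is turned and the bystanders are unmoved. I hand in.

```bash
python3 - <<'E'
from h import *
print(env.job_done()); print(env.state()['time_s'])
E
```

```text
the job is handed in; nothing more can be done
None
the job is handed in; nothing more can be done
```

I loaded both grey clips and both tube holders into the tray, pushed it home, clamped the lever, turned the timer to its end stop, pressed and released the start bar, and handed the job in. It took about 62 s; no verdict was reported.

The tool only points down, so the fingers could not reach under the lip. I borrowed the isolated yellow look-alike clip as a pusher for the start bar and then put it back; in the last picture it lies where it did at the start, to within about a pixel.

What the last checks showed:
- **Tray:** all four parts stand on its floor, apart from each other. It stopped hard on the push, and its handle had moved about 124.5 of 125 mm.
- **Lever:** two presses met a hard stop at heights that fit the clamped angle of 1.745 rad. The side view agrees.
- **Timer:** I measured about 2.59 rad in the picture, and the torque rose sharply at the stop.
- **Start bar:** the force rose along its spring and then to 15 N at the stop. It dropped to zero when I let go, but the bar itself was never in view, so I judge press and release by force and height alone.
- **Bystanders:** none looks moved in the last picture.
- **Disagreement:** early position estimates from the fixed cameras differed from each other by 10–20 mm, so I used the wrist camera for grasping.

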